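# Seat a sensor board in its test dock

### The job

Take the sensor board out of the storage stand and slide it down the two card guides of the test dock (finding by eye or feel where their carriage is clamped) until it rests on the sprung contact bar, with both dock levers still swung out. Then swing in first one lever all the way and then the other, gently, so that they press the board down and hold it level and fully home. Force nothing, and leave the timer, the coverslip box and the jar where they are.

Things in the scene. Friction and masses are not known exactly. Their poses are not given: they have to be found in the camera images.
- board: Sensor board: upright dark green card 4 mm thick (x), 110 wide (y), 66 tall; along its top an aluminium bar 10 thick, 116 wide, 63 to 75 mm above the lower edge; on that, in the middle, a black grip 10 thick (x), 40 wide (y), 75 to 107 mm above the lower edge. 0.12 to 0.2 kg. Origin: middle of the lower edge; x normal to the card, z up. Goes into the dock either way round.
- stand: Grey storage stand, fixed, base 80 x 150 x 8 mm (x, y, z), two slotted cheeks 58 mm high, 88 mm apart in y. The board stands in the middle slot (6 mm wide), lower edge 8 mm above the desk; lift it straight up 60 mm to clear. Origin: centre of the underside; y along the slots.
- dock: Test dock, fixed: aluminium base 80 x 220 x 10 mm (x, y, z; origin under its centre). On it a carriage, clamped anywhere from -8 to +8 mm along the base's y (middle at y = that setting; not measured here: look, or feel), carries two upright black card guides facing each other in y, 113 mm between the channel bottoms, channels 7 mm wide in x: 1.5 mm play all round. Guides end 78 mm above the desk.
- contact (a point): Point on the dock's axis 24 mm above the desk, level with the top of the sprung contact bar between the guides: the card's lower edge comes to rest at this height (set it down with 3 to 5 N; over 32 N does damage). The bar yields with 4 N at first, 12 N when 6 mm deeper, and pushes the board up unless both levers hold it. With both levers home the lower edge is 6 mm lower.
- lever_l (a joint): Lever at the carriage's +y end, rad: 0 = home (rigid stop), 1.3 = fully out. Hinge along x, 79 mm from the carriage's middle, 96 mm above the desk. The 48 mm handle leans inwards 0.65 rad from upright at 0, outwards 0.55 rad at 1.2. Stiff (0.24 N m), stays where left. To close, push the knob from outside along its arc (level pushes rub and cost more): 5 to 12 N, then the stop; keep under 30 N.
- lever_r (a joint): The same for the mirror-image lever at the -y end. Both have a black cross knob (12 mm rod, 14 mm long along x) centred 48 mm from the hinge on an 8 mm steel handle, and a nose 26 mm long, level when home, that points inwards over the end of the board's aluminium bar and presses the board down over the last 0.25 rad.
- timer: Bystander: white lab timer 62 x 68 x 18 mm, origin under its centre.
- coverslip_box: Bystander: small white box 36 x 48 x 19 mm, origin under its centre.
- jar: Bystander: screw-cap jar, 46 mm across, 58 mm tall, origin under its centre.
Not all that is in view belongs to the job. Of the things that look like the board, the smaller one is meant.

How it is judged:
By the outcome, as a careful person would: the job done as asked, in the order asked, and still so for the second after the job is handed in, with the robot touching nothing.
It also fails if it takes over 72 s, if anything falls off the work surface, if the arm or the gripper's body presses on something with over 40 N, if the wrist force passes 120 N, or if a joint passes its speed limit or range.

### The arm

A 6-joint arm with a two-finger parallel gripper is mounted at the origin on a cart in front of the work surface, level with it; the furniture and walls round the work are solid. World frame = base frame: x ahead of the robot, y to its left, z up, the work surface at z = 0. Lengths are in mm, angles in rad, forces in N, time in s.
With the tool pointing down it reaches from about 400 to 925 mm from the base axis. Payload 12.5 kg.
Tool frame: the origin (TCP) lies midway between the tips of the shut fingers; the grasp point (between the pads) lies ctrl.grip_point_offset behind it (ctrl.grip_point_offset is the distance from the TCP to the grasp point, in mm); z points along the fingers, y is the line along which they close (so a half turn about z gives the same grasp; the last joint's range is limited). The gripper opens to 95 mm and grips with 3 to 60 N. Pads are 20 mm wide; open, the fingers measure 119 mm over their backs; the gripper's body (75 mm by 180 mm) begins 59 mm behind the grasp point.
Start: joints at [1.18, 0.491, 1.559, -0, 1.092, -0.106], TCP at [175.586, 599.847, 214.661] pointing down, gripper open.
Joint ranges: [-3.1, 3.1], [-0.84, 2.19], [0.05, 2.79], [-1.13, 4.28], [0.06, 2.93], [-2.69, 2.69]. Speed limits (rad/s): [2.22, 2.22, 2.79, 3.14, 3.14, 3.14].

### API

Orientations are given as a rotation vector (axis times angle).
In Python, from workcell import ctrl gives the robot as it stands.
- The arm moves only by the tool move_arm, never from a script. Its argument "moves" is a list of rows, each an object with "turn": the turn, a rotation vector about the tool's x, y, z in degrees, a list of three; "travel": the shift along the tool's x, y, z in mm, a list of three; "claw": the gripper's target within -1 to 1 (fully open at 1, half-way at 0, shut at -1). In form: [{"turn": [wx, wy, wz], "travel": [dx, dy, dz], "claw": claw}, ...]. A call has 1 to 8 rows; each row is the pose to reach, as a shift and turn from the pose commanded when the call began, along the tool's axes at that moment; what a row does not reach only later rows make up. A row lasts 1/12 s, in which the tool goes at most 41.7 mm and 7.16 degrees, less where a joint would pass 70% of its speed; a pose out of reach is approached as far as the arm can. A call with a gripper value outside its range is refused whole. The fingers move at their own pace and stop on an object; the grip force is fixed at half the most. Time passes only in rows, so rows that repeat a pose let the fingers close. It gives the time, the measured TCP pose, the force, the opening and the grip force at its end, in the units of the state.
- ctrl.observe(): the state, without advancing time (a new reading comes with each control period).
- ctrl.capture(name): name is "scene" or "top"; returns the picture (480x640x3 uint8, blue, green, red); there is no depth.
- ctrl.camera_info(name): a dict with "camera_matrix" (3x3 intrinsics, pixels), "k1" (the pictures are not rectified: a ray, as slopes to the right and down, at radius r is drawn at 1 + k1 r^2 times it, then the intrinsics apply), "T" (4x4, takes a point from camera to world coordinates). Camera axes: x right, y down, z forward; pixel columns grow to the right and rows downward; lengths in mm; the calibration is good to about 2 mm. A picture is of the moment at which its call begins. camera_info takes no time and is no camera call.
- ctrl.close_job(): hands the job in; it is judged then, once.
Trained networks look in the newest picture that a camera, given by its name, has taken for a name from the list of things; names that differ only in an ending like _2 or _b are one class to them, and where a whole thing is asked for, a point or a joint stands for the part that bears it (a point fixed in the world has none). Each returns a list of dicts, best first, with "conf" (0 to 1); they miss things now and then, are a little off and sometimes report something else, mostly with a low value. They report only what shows in the picture. A call takes as long as a camera call. They do not tell look-alikes from the thing itself.
- ctrl.trace(camera, thing): "pixels" (480x640 bool, what is visible of it) and "xy" ([column, row] in pixels, amid what is visible of it).
The state is a dict: "t": time; "joint_pos": joint angles; "joint_vel": joint speeds; "joint_efforts": joint torques, N m; "eef_pos": TCP position; "tool_rot": TCP orientation; "contact_force": force on the tool from outside, world axes, zero at the start; "wrist_torque": the same for the moment, N m; "gripper_width": finger opening in mm; "grasp_force": force on a finger pad.
Only numpy, scipy, OpenCV 4.12 (cv2) and the standard library are available. Lean on these libraries where they do the work, as an engineer would, in place of code of your own. Each camera call takes 0.05 s, during which the arm holds its last target. There are 200 camera calls.

## Working session

There is one attempt and no reset: what is moved stays moved. The work goes in short steps, Python scripts to look and compute and a tool call to move; the robot and the scene stay as the last step left them, time stands still between calls to the robot, and variables do not carry over. Pictures are saved under pics/ and viewed, at most 10 in all, crops included, and the job is handed in when it is done.

Besides the shell and the picture viewer there is one more tool, called after "Request:" as name([rows], argument=value, ...), one row to a line, values as JSON. move_arm: Moves the arm, as the interface text tells. Its arguments: {"type":"object","properties":{"moves":{"type":"array","items":{"type":"object","properties":{"turn":{"type":"array","items":{"type":"number"}},"travel":{"type":"array","items":{"type":"number"}},"claw":{"type":"number"}}}}},"required":["moves"]}

```bash
mkdir -p pics; ls; cat > h.py <<'E'
import numpy as np, cv2
from scipy.spatial.transform import Rotation as R
from workcell import ctrl
def ray(cam,px,info=None):
    i=info or ctrl.camera_info(cam);K=np.array(i["camera_matrix"]);T=np.array(i["T"])
    u=cv2.undistortPoints(np.array([[px]],float),K,np.array([i["k1"],0,0,0.]))[0,0]
    d=T[:3,:3]@np.array([u[0],u[1],1]);return T[:3,3],d/np.linalg.norm(d)
def onz(cam,px,z,info=None):
    o,d=ray(cam,px,info);return o+d*(z-o[2])/d[2]
def onx(cam,px,x,info=None):
    o,d=ray(cam,px,info);return o+d*(x-o[0])/d[0]
def tri(*rs):
    A=0;b=0
    for o,d in rs:
        P=np.eye(3)-np.outer(d,d);A=A+P;b=b+P@o
    return np.linalg.solve(A,b)
def proj(cam,p,info=None):
    i=info or ctrl.camera_info(cam);T=np.linalg.inv(np.array(i["T"]))
    q=(T@np.r_[p,1])[:3];s=q[:2]/q[2];s=s*(1+i["k1"]*(s@s));K=np.array(i["camera_matrix"])
    return (K@np.r_[s,1])[:2]
E
python3 - <<'E'
from h import *
np.set_printoptions(precision=3,suppress=True)
a=ctrl.capture("scene");b=ctrl.capture("top")
cv2.imwrite("pics/s0.png",a);cv2.imwrite("pics/t0.png",b)
for c in("scene","top"):
    i=ctrl.camera_info(c);print(c,np.array(i["camera_matrix"]),i["k1"],np.array(i["T"]))
    for n in("board","stand","dock","lever_l","lever_r","timer","coverslip_box","jar"):
        for r in ctrl.trace(c,n): print(n,round(r["conf"],2),r["xy"],int(r["pixels"].sum()))
s=ctrl.observe();print(s,ctrl.grip_point_offset)
E
```

```text
pics
scene [[465.378   0.    315.813]
 [  0.    465.378 236.185]
 [  0.      0.      1.   ]] -0.011504108617785006 [[   0.809   -0.445    0.383  134.094]
 [  -0.587   -0.621    0.518 -623.984]
 [   0.007   -0.644   -0.765  931.849]
 [   0.       0.       0.       1.   ]]
board 0.97 [257.2, 201.6] 497
board 0.92 [297.6, 163.1] 1687
board 0.42 [344.5, 303.4] 3324
stand 0.55 [259.6, 219.6] 1129
stand 0.4 [364.3, 308.6] 111
dock 0.6 [345.5, 302.0] 3242
lever_l 0.69 [328.9, 247.3] 134
lever_l 0.4 [366.1, 309.6] 100
lever_r 0.69 [328.9, 247.3] 134
lever_r 0.4 [366.1, 309.6] 100
timer 0.76 [347.0, 208.5] 406
coverslip_box 0.68 [264.5, 278.6] 327
jar 0.67 [432.9, 314.2] 516
top [[496.849   0.    317.016]
 [  0.    496.849 241.559]
 [  0.      0.      1.   ]] -0.037139772137680355 [[  0.017  -0.997   0.079 508.653]
 [ -1.     -0.018  -0.008 -29.683]
 [  0.01   -0.079  -0.997 987.454]
 [  0.      0.      0.      1.   ]]
board 0.94 [189.5, 183.1] 1910
board 0.58 [208.1, 275.3] 384
board 0.22 [219.8, 275.3] 2788
stand 0.81 [218.7, 276.4] 2786
dock 0.85 [398.7, 271.8] 4660
lever_l 0.74 [461.4, 282.7] 200
lever_l 0.51 [362.3, 256.8] 134
lever_r 0.74 [461.4, 282.7] 200
lever_r 0.51 [362.3, 256.8] 134
timer 0.87 [281.8, 168.6] 1026
timer 0.69 [220.3, 274.5] 2766
coverslip_box 0.83 [314.1, 330.4] 456
jar 0.86 [477.5, 204.1] 620
{'t': 0.9, 'joint_pos': array([ 1.18 ,  0.491,  1.559,  0.   ,  1.092, -0.106]), 'joint_vel': array([ 0.001,  0.001, -0.   , -0.001,  0.001, -0.001]), 'joint_efforts': array([  0.002, -61.247, -25.843,   0.069,   0.045,   0.   ]), 'eef_pos': array([175.573, 599.835, 214.656]), 'tool_rot': array([-0.446, -3.11 , -0.   ]), 'contact_force': array([0.144, 0.95 , 0.818]), 'wrist_torque': array([ 0.005, -0.016, -0.012]), 'grasp_force': 0.0, 'gripper_width': 95.12462135282964} 18.8
```

View pics/s0.png

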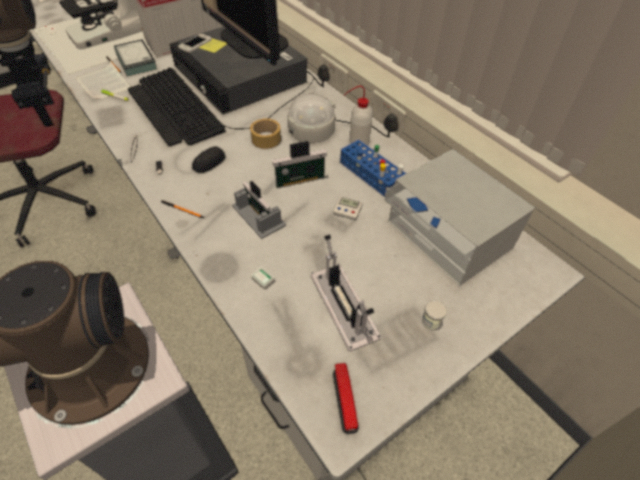

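View pics/t0.png

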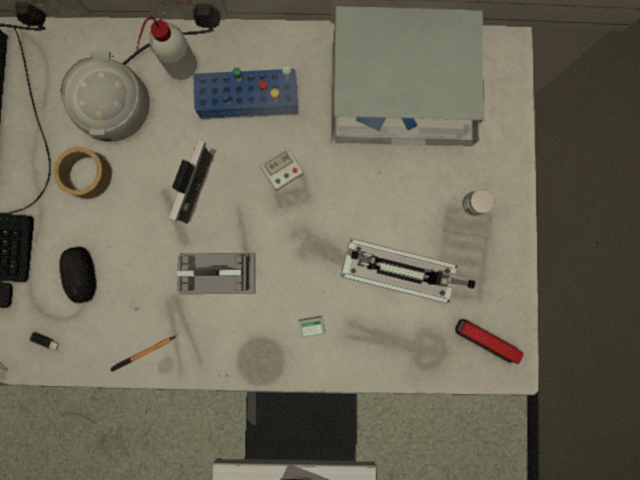

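```bash
python3 - <<'E'
from h import *
a=cv2.imread("pics/s0.png");b=cv2.imread("pics/t0.png")
f=lambda im,x,y,w,h,s:cv2.resize(im[y:y+h,x:x+w],None,fx=s,fy=s,interpolation=cv2.INTER_CUBIC)
A=f(b,335,230,150,75,5); 
B=f(b,170,240,95,60,4);C=f(a,225,175,70,65,4)
h=max(B.shape[0],C.shape[0])
p=lambda X:cv2.copyMakeBorder(X,0,h-X.shape[0],0,0,cv2.BORDER_CONSTANT)
cv2.imwrite("pics/c2.png",np.hstack([p(B),p(C)]))
D=f(a,305,225,85,130,4.5)
cv2.imwrite("pics/c1.png",A);cv2.imwrite("pics/c3.png",D)
print(A.shape,B.shape,C.shape,D.shape)
E
```

```text
(375, 750, 3) (240, 380, 3) (260, 280, 3) (585, 382, 3)
```

View pics/c1.png

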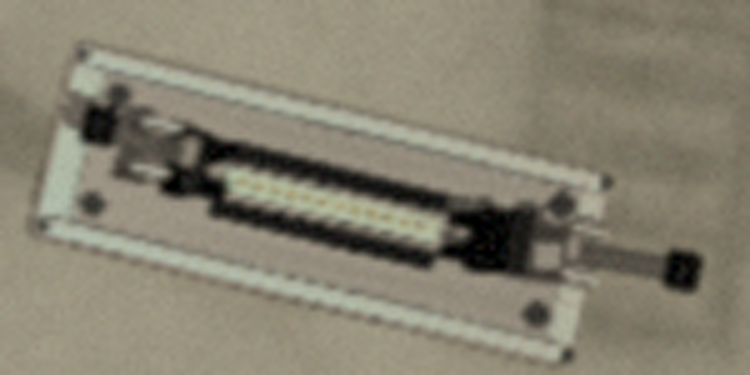

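View pics/c2.png

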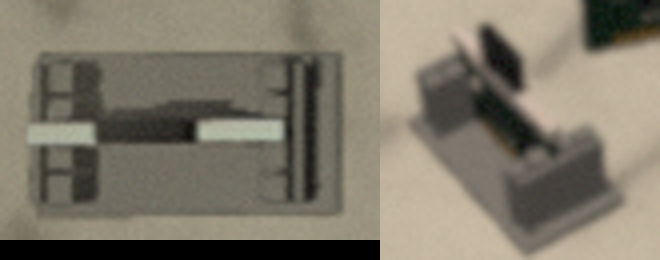

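View pics/c3.png

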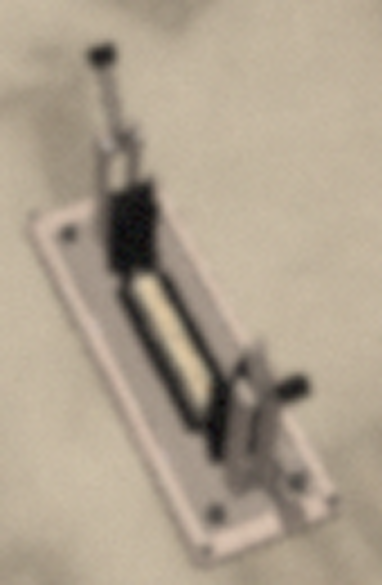

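Top view: the small board stands in the stand at about (218,272). The larger look-alike is free-standing at (190,183), and the dock is at (398,271) with knobs at (355,255) and (471,284). In the scene view the candidates are the board in the stand (257,200) and the larger look-alike (298,163). I choose the one in the stand, and the crop confirms it: a bar with a black grip in the middle slot.

```bash
python3 - <<'E'
from h import *
np.set_printoptions(precision=1,suppress=True)
it=ctrl.camera_info("top");isc=ctrl.camera_info("scene")
t=lambda p,o,s:((p[0]+.5)/s-.5+o[0],(p[1]+.5)/s-.5+o[1])
c1=lambda *p:t(p,(335,230),5); c2=lambda *p:t(p,(170,240),4); c2s=lambda x,y:t((x-380,y),(225,175),4); c3=lambda *p:t(p,(305,225),4.5)
cs=[onz("top",c1(*p),10,it) for p in((83,52),(607,182),(567,355),(40,225))]
print("corners top",*cs); C=np.mean(cs,0)
cs2=[onz("scene",c3(*p),10,isc) for p in((35,222),(205,555),(335,505),(175,200))]
print("corners scene",*cs2,np.mean(cs2,0))
d=(cs[0]-cs[1]+cs[3]-cs[2])[:2];d/=np.linalg.norm(d);print("C",C,"yaw",np.arctan2(-d[0],d[1]))
for n,p,q in(("L",c1(98,125),c3(101,54)),("R",c1(682,270),c3(294,386))):
    P=tri(ray("top",p,it),ray("scene",q,isc));v=P[:2]-C[:2];print(n,P,"along",v@d,"across",v@[d[1],-d[0]],"reproj",proj("top",P,it)-p,proj("scene",P,isc)-q)
for n,p,z in(("barends+y",c2(28,133),83),("-y",c2(284,130),83),("grip+y",c2(97,131),115),("-y",c2(197,130),115)):print(n,onz("top",p,z,it))
for n,p,q in(("bar+y",c2(28,133),c2s(457,35)),("bar-y",c2(284,130),c2s(555,142))):
    P=tri(ray("top",p,it),ray("scene",q,isc));print(n,P)
print("grip scene at z=115",onz("scene",c2s(500,55),105,isc))
print("stand corners",*[onz("top",c2(*p),8,it) for p in((38,53),(341,53),(341,213),(38,213))])
print("bar contact ends z24",*[onz("top",c1(*p),24,it) for p in((222,182),(442,235))])
for z in(78,):
  for p in((220,180),(450,220),(180,180),(520,240)):
    v=onz("top",c1(*p),z,it);print("guide",p,v,(v-C)[:2]@d)
E
```

```text
corners top [ 590.2 -105.3   10. ] [ 542.4 -313.4   10. ] [ 474.1 -297.3   10. ] [521.7 -89.2  10. ]
corners scene [518.5 -91.   10. ] [ 470.7 -297.2   10. ] [ 538.8 -313.6   10. ] [ 588.9 -123.5   10. ] [ 529.2 -206.3   10. ]
C [ 532.1 -201.3   10. ] yaw -0.22553556644249498
L [ 553.6 -100.3  135.6] along 103.2090522538521 across -1.631899424977366 reproj [-0.4  0.6] [ 0.6 -0.1]
R [ 507.5 -302.1  136.3] along -103.81404207216067 across -1.4187296645683067 reproj [-0.3  0.4] [ 0.4 -0.1]
barends+y [518.5 217.   83. ]
-y [522.  100.6  83. ]
grip+y [519.6 178.  115. ]
-y [520.8 134.1 115. ]
bar+y [518.  220.8  70.8]
bar-y [521.3 103.7  65.7]
grip scene at z=115 [515.  155.9 105. ]
stand corners [558.8 234.    8. ] [561.5  84.4   8. ] [483.   82.3   8. ] [480.3 231.1   8. ]
bar contact ends z24 [ 539.4 -158.8   24. ] [ 520.2 -244.7   24. ]
guide (220, 180) [ 538.4 -150.8   78. ] 50.573614620931764
guide (450, 220) [ 525.1 -235.5   78. ] -34.95864258117406
guide (180, 180) [ 538.1 -136.1   78. ] 64.83452912766242
guide (520, 240) [ 518.2 -261.4   78. ] -61.68861923187419
```

```bash
cat >> h.py <<'E'
def pose():
    s=ctrl.observe();return np.array(s["eef_pos"]),R.from_rotvec(s["tool_rot"]),s
def want(yang):  # tool down, tool y at world angle yang (deg)
    a=np.radians(yang);y=np.array([np.cos(a),np.sin(a),0]);z=np.array([0,0,-1.]);return R.from_matrix(np.c_[np.cross(y,z),y,z])
def rel(p,yang=None):
    c,Rc,s=pose();t=Rc.inv().apply(np.array(p,float)-c)
    w=(Rc.inv()*want(yang)).as_rotvec(degrees=True) if yang is not None else np.zeros(3)
    print("travel",np.round(t,1),"turn",np.round(w,1))
def st():
    c,Rc,s=pose();y=Rc.as_matrix()[:,1];print("t",round(s["t"],2),"tcp",np.round(c,1),"yang",round(np.degrees(np.arctan2(y[1],y[0])),2),"tilt",np.round(Rc.as_matrix()[:2,2],4),"F",np.round(s["contact_force"],1),"M",np.round(s["wrist_torque"],2),"w",round(s["gripper_width"],1),"g",round(s["grasp_force"],1))
E
python3 -c "
from h import *
st();rel((519.7,157.5,170),1.4)"
```

```text
t 0.9 tcp [175.6 599.8 214.7] yang 73.68 tilt [-0.      0.0001] F [0.1 1.  0.8] M [ 0.01 -0.02 -0.01] w 95.1 g 0.0
travel [-454.5 -327.8   44.6] turn [ 0.  -0.  72.3]
```

Request:
move_arm([
  {"turn": [0, 0, 72.3], "travel": [-454, -328, 20], "claw": 1},
  {"turn": [0, 0, 72.3], "travel": [-454, -328, 20], "claw": 1},
  {"turn": [0, 0, 72.3], "travel": [-454, -328, 20], "claw": 1},
  {"turn": [0, 0, 72.3], "travel": [-454, -328, 20], "claw": 1},
  {"turn": [0, 0, 72.3], "travel": [-454, -328, 20], "claw": 1},
  {"turn": [0, 0, 72.3], "travel": [-454, -328, 20], "claw": 1},
  {"turn": [0, 0, 72.3], "travel": [-454, -328, 20], "claw": 1},
  {"turn": [0, 0, 72.3], "travel": [-454, -328, 20], "claw": 1},
])

```text
t: 1.57
eef_pos: [380.8, 335.0, 202.9]
tool_rot: [1.89, 2.51, 0.001]
contact_force: [0.4, 1.8, -0.4]
gripper_width: 95.2
grasp_force: 0.0
```

```bash
python3 -c "
from h import *
st();rel((519.7,157.5,150),1.4)"
```

```text
t 1.57 tcp [380.8 335.  202.9] yang 16.04 tilt [0.0005 0.0004] F [ 0.4  1.8 -0.4] M [-0.04  0.02 -0.01] w 95.2 g 0.0
travel [-209.    84.4   52.9] turn [ 0.  -0.  14.6]
```

Request:
move_arm([
  {"turn": [0, 0, 14.6], "travel": [-209, 84, 45], "claw": 1},
  {"turn": [0, 0, 14.6], "travel": [-209, 84, 45], "claw": 1},
  {"turn": [0, 0, 14.6], "travel": [-209, 84, 45], "claw": 1},
  {"turn": [0, 0, 14.6], "travel": [-209, 84, 45], "claw": 1},
  {"turn": [0, 0, 14.6], "travel": [-209, 84, 45], "claw": 1},
  {"turn": [0, 0, 14.6], "travel": [-209, 84, 45], "claw": 1},
  {"turn": [0, 0, 14.6], "travel": [-209, 84, 45], "claw": 1},
])

```text
t: 2.15
eef_pos: [521.6, 156.7, 156.7]
tool_rot: [2.191, 2.252, -0.001]
contact_force: [-0.1, 0.2, -0.7]
gripper_width: 95.2
grasp_force: 0.0
```

```bash
python3 -c "
from h import *
st();rel((519.7,157.5,87),1.4)
b=ctrl.capture('top');cv2.imwrite('pics/t1.png',b)
a=ctrl.capture('scene')
A=cv2.resize(a[130:250,190:320],None,fx=3,fy=3);B=cv2.resize(b[210:330,150:280],None,fx=3,fy=3)
cv2.imwrite('pics/c4.png',np.hstack([B,A]))"
```

```text
t 2.15 tcp [521.6 156.7 156.7] yang 1.56 tilt [-0.0003 -0.0004] F [-0.1  0.2 -0.7] M [-0.07  0.09  0.  ] w 95.2 g 0.0
travel [ 0.9 -1.9 69.7] turn [-0.   0.   0.2]
```

View pics/c4.png

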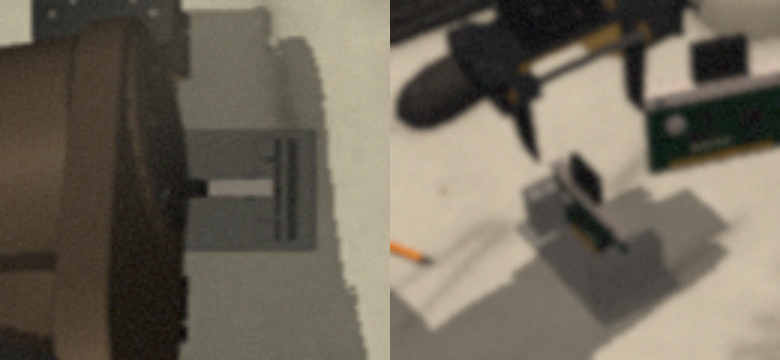

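Request:
move_arm([
  {"turn": [0, 0, 0.1], "travel": [0, -1.4, 30], "claw": 1},
  {"turn": [0, 0, 0.1], "travel": [0, -1.4, 55], "claw": 1},
  {"turn": [0, 0, 0.1], "travel": [0, -1.4, 65], "claw": 1},
  {"turn": [0, 0, 0.1], "travel": [0, -1.4, 70], "claw": 1},
  {"turn": [0, 0, 0.1], "travel": [0, -1.4, 70], "claw": 0},
  {"turn": [0, 0, 0.1], "travel": [0, -1.4, 70], "claw": -0.5},
  {"turn": [0, 0, 0.1], "travel": [0, -1.4, 70], "claw": -0.7},
  {"turn": [0, 0, 0.1], "travel": [0, -1.4, 70], "claw": -0.7},
])

```text
t: 2.92
eef_pos: [518.5, 160.1, 88.8]
tool_rot: [2.188, 2.253, 0.002]
contact_force: [0.5, -0.4, -0.4]
gripper_width: 73.9
grasp_force: 0.0
```

```bash
python3 -c "
from h import *
st()"
```

```text
t 2.92 tcp [518.5 160.1  88.8] yang 1.69 tilt [0.0017 0.0004] F [ 0.5 -0.4 -0.4] M [-0.04  0.06 -0.01] w 73.9 g 0.0
```

Request:
move_arm([
  {"turn": [0, 0, 0.2], "travel": [-2.5, 1.5, 1.5], "claw": -0.3},
  {"turn": [0, 0, 0.2], "travel": [-2.5, 1.5, 1.5], "claw": -0.5},
  {"turn": [0, 0, 0.2], "travel": [-2.5, 1.5, 1.5], "claw": -0.6},
  {"turn": [0, 0, 0.2], "travel": [-2.5, 1.5, 1.5], "claw": -0.65},
  {"turn": [0, 0, 0.2], "travel": [-2.5, 1.5, 1.5], "claw": -0.65},
  {"turn": [0, 0, 0.2], "travel": [-2.5, 1.5, 1.5], "claw": -0.65},
  {"turn": [0, 0, 0.2], "travel": [-2.5, 1.5, 1.5], "claw": -0.65},
  {"turn": [0, 0, 0.2], "travel": [-2.5, 1.5, 1.5], "claw": -0.65},
])

```text
t: 3.58
eef_pos: [519.6, 157.5, 86.2]
tool_rot: [-2.192, -2.25, -0.0]
contact_force: [0.3, 0.6, -0.4]
gripper_width: 20.8
grasp_force: 0.0
```

```bash
python3 -c "
from h import *
st()"
```

```text
t 3.58 tcp [519.6 157.5  86.2] yang 1.49 tilt [-0.      0.0001] F [ 0.3  0.6 -0.4] M [-0.09  0.07 -0.04] w 20.8 g 0.0
```

Request:
move_arm([
  {"turn": [0, 0, 0], "travel": [0, 0, 0], "claw": -0.8},
  {"turn": [0, 0, 0], "travel": [0, 0, 0], "claw": -1},
  {"turn": [0, 0, 0], "travel": [0, 0, 0], "claw": -1},
  {"turn": [0, 0, 0], "travel": [0, 0, 0], "claw": -1},
  {"turn": [0, 0, 0], "travel": [0, 0, 0], "claw": -1},
])

```text
t: 4.0
eef_pos: [519.3, 157.5, 86.2]
tool_rot: [-2.192, -2.25, 0.001]
contact_force: [-2.6, -0.4, 2.0]
gripper_width: 9.9
grasp_force: 30.0
```

```bash
python3 -c "
from h import *
st()"
```

```text
t 4.0 tcp [519.3 157.5  86.2] yang 1.49 tilt [-0.0007 -0.    ] F [-2.6 -0.4  2. ] M [-0.07  0.7   0.05] w 9.9 g 30.0
```

Request:
move_arm([
  {"turn": [0, 0, 0], "travel": [0, 0, -8], "claw": -1},
  {"turn": [0, 0, 0], "travel": [0, 0, -25], "claw": -1},
  {"turn": [0, 0, 0], "travel": [0, 0, -45], "claw": -1},
  {"turn": [0, 0, 0], "travel": [0, 0, -70], "claw": -1},
  {"turn": [0, 0, 0], "travel": [0, 0, -105], "claw": -1},
  {"turn": [0, 0, 0], "travel": [0, 0, -140], "claw": -1},
  {"turn": [0, 0, 0], "travel": [0, 0, -160], "claw": -1},
  {"turn": [0, 0, 0], "travel": [0, 0, -160], "claw": -1},
])

```text
t: 4.67
eef_pos: [521.2, 157.7, 251.2]
tool_rot: [2.189, 2.247, 0.01]
contact_force: [0.5, 0.3, -2.8]
gripper_width: 9.9
grasp_force: 30.0
```

```bash
python3 -c "
from h import *
st();rel((531.0,-201,246),-12.9)"
```

```text
t 4.67 tcp [521.2 157.7 251.2] yang 1.49 tilt [0.0081 0.0015] F [ 0.5  0.3 -2.8] M [-0.08  0.02  0.05] w 9.9 g 30.0
travel [-358.9    0.4    4.7] turn [ 0.5 -0.1 14.4]
```

Request:
move_arm([
  {"turn": [0, 0, 14.4], "travel": [-359, 2, 0], "claw": -1},
  {"turn": [0, 0, 14.4], "travel": [-359, 2, 0], "claw": -1},
  {"turn": [0, 0, 14.4], "travel": [-359, 2, 0], "claw": -1},
  {"turn": [0, 0, 14.4], "travel": [-359, 2, 0], "claw": -1},
  {"turn": [0, 0, 14.4], "travel": [-359, 2, 0], "claw": -1},
  {"turn": [0, 0, 14.4], "travel": [-359, 2, 0], "claw": -1},
  {"turn": [0, 0, 14.4], "travel": [-359, 2, 0], "claw": -1},
  {"turn": [0, 0, 14.4], "travel": [-359, 2, 0], "claw": -1},
])

```text
t: 5.33
eef_pos: [529.6, -177.8, 245.5]
tool_rot: [-2.457, -1.957, 0.0]
contact_force: [1.0, -0.2, -2.7]
gripper_width: 9.7
grasp_force: 30.0
```

Request:
move_arm([
  {"turn": [0, 0, 0], "travel": [-33, 8, 0], "claw": -1},
  {"turn": [0, 0, 0], "travel": [-33, 8, 0], "claw": -1},
  {"turn": [0, 0, 0], "travel": [-33, 8, 0], "claw": -1},
  {"turn": [0, 0, 0], "travel": [-33, 8, 0], "claw": -1},
])

```text
t: 5.67
eef_pos: [530.2, -209.3, 245.4]
tool_rot: [-2.457, -1.956, 0.0]
contact_force: [0.2, 0.9, -1.9]
gripper_width: 10.0
grasp_force: 30.0
```

```bash
python3 -c "
from h import *
st();rel((531.0,-201,150),-12.9)
a=ctrl.capture('scene');b=ctrl.capture('top');cv2.imwrite('pics/s2.png',a);cv2.imwrite('pics/t2.png',b)
A=cv2.resize(a[180:360,280:400],None,fx=3.2,fy=3.2,interpolation=2);B=cv2.resize(b[200:330,335:485],None,fx=2.7,fy=2.7,interpolation=2)
B=cv2.copyMakeBorder(B,0,A.shape[0]-B.shape[0],0,0,0);cv2.imwrite('pics/c5.png',np.hstack([A,B]));print(A.shape,B.shape)"
```

```text
t 5.67 tcp [ 530.2 -209.3  245.4] yang -12.95 tilt [-0.0011  0.0009] F [ 0.2  0.9 -1.9] M [-0.14  0.06 -0.02] w 10.0 g 30.0
travel [ 8.2 -1.  95.4] turn [-0.1 -0.  -0. ]
(576, 384, 3) (576, 405, 3)
```

View pics/c5.png

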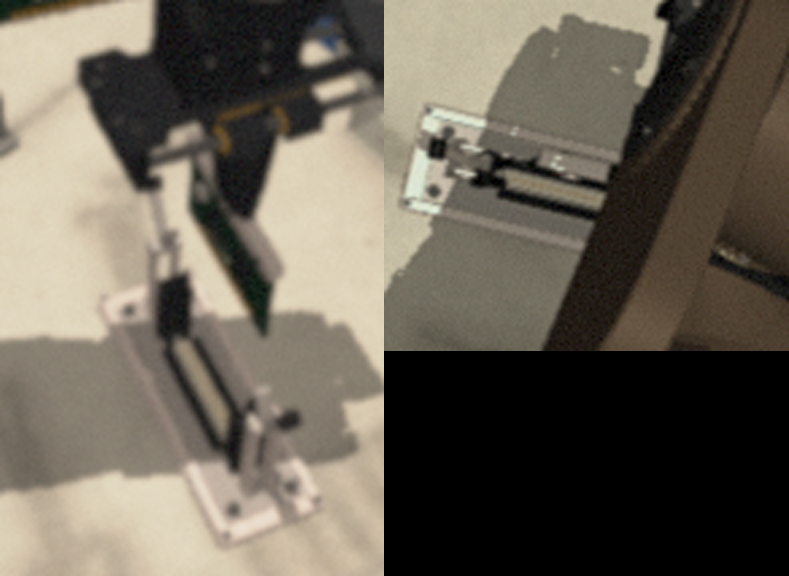

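The scene crop shows the board held level above the dock. Its -y lower corner is at about (363,284) in the full image, and the guides are clear below it.

```bash
python3 - <<'E'
from h import *
np.set_printoptions(precision=1,suppress=True)
c,Rc,s=pose();i=ctrl.camera_info("scene");n=Rc.as_matrix()[:,1];x=Rc.as_matrix()[:,0]
t=lambda p:((p[0]+.5)/3.2-.5+280,(p[1]+.5)/3.2-.5+180)
def onp(px,pt):
    o,d=ray("scene",px,i);return o+d*((pt-o)@n)/(d@n)
for nm,p in(("low -y",(264,334)),("low +y",(191,208)),("bar low -y",(282,275))):
    P=onp(t(p),c-2*n*0);print(nm,P,"along",(P-c)@x,"z below tcp",(c-P)[2])
E
python3 - <<'E'
import cv2
from h import *
# enlarge guide tops in scene for clean measuring from first picture
a=cv2.imread('pics/s0.png')
A=cv2.resize(a[262:325,320:375],None,fx=9,fy=9,interpolation=2);cv2.imwrite('pics/c6.png',A);print(A.shape)
E
```

```text
low -y [ 519.  -259.   166.8] along -51.79318190171313 z below tcp 79.1880109161022
low +y [ 542.8 -154.5  168.8] along 55.38588979897285 z below tcp 77.14848064368965
bar low -y [ 516.9 -268.2  239.8] along -61.26277156199798 z below tcp 6.1133305699375455
(567, 495, 3)
```

View pics/c6.png

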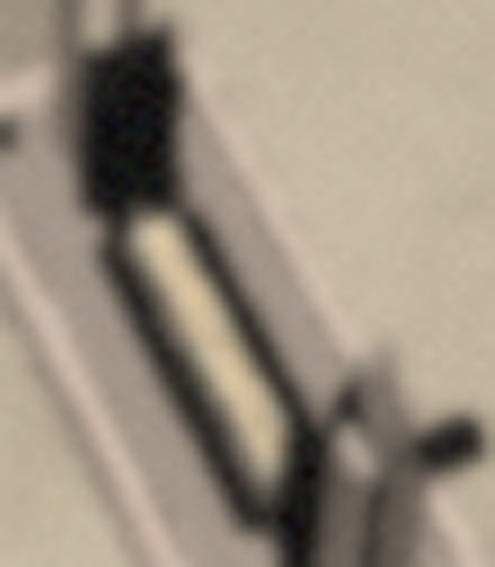

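Request:
move_arm([
  {"turn": [0, 0, 0], "travel": [8, -1.4, 10], "claw": -1},
  {"turn": [0, 0, 0], "travel": [8, -1.4, 40], "claw": -1},
  {"turn": [0, 0, 0], "travel": [8, -1.4, 65], "claw": -1},
  {"turn": [0, 0, 0], "travel": [8, -1.4, 80], "claw": -1},
  {"turn": [0, 0, 0], "travel": [8, -1.4, 84], "claw": -1},
  {"turn": [0, 0, 0], "travel": [8, -1.4, 84], "claw": -1},
  {"turn": [0, 0, 0], "travel": [8, -1.4, 84], "claw": -1},
  {"turn": [0, 0, 0], "travel": [8, -1.4, 84], "claw": -1},
])

```text
t: 6.43
eef_pos: [531.6, -201.4, 163.5]
tool_rot: [2.455, 1.957, 0.001]
contact_force: [0.1, -1.4, -1.1]
gripper_width: 9.8
grasp_force: 30.0
```

```bash
python3 -c "
from h import *
st()
a=ctrl.capture('scene');cv2.imwrite('pics/s3.png',a)
A=cv2.resize(a[225:330,305:385],None,fx=5.7,fy=5.7,interpolation=2);cv2.imwrite('pics/c7.png',A)"
```

```text
t 6.43 tcp [ 531.6 -201.4  163.5] yang -12.88 tilt [ 0.0018 -0.0008] F [ 0.1 -1.4 -1.1] M [-0.1   0.11 -0.03] w 9.8 g 30.0
```

View pics/c7.png

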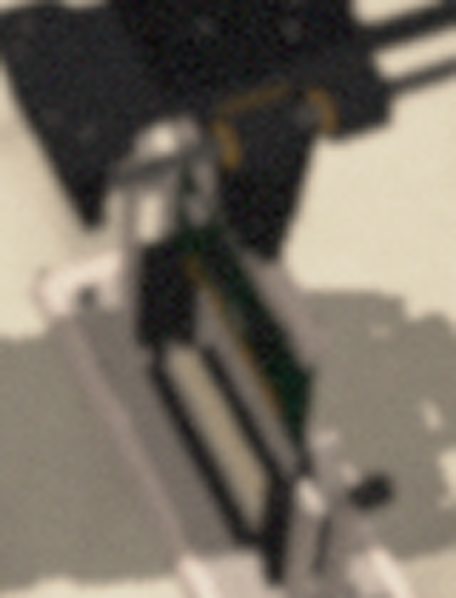

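The crop shows the card hanging between the guides: its lower -y corner is at (358,302), next to the guide top at (358,307). I'll find the fit by feel from here.

Request:
move_arm([
  {"turn": [0, 0, 0], "travel": [0, 0, 4], "claw": -1},
  {"turn": [0, 0, 0], "travel": [0, 0, 7], "claw": -1},
  {"turn": [0, 0, 0], "travel": [0, 0, 9], "claw": -1},
  {"turn": [0, 0, 0], "travel": [0, 0, 10], "claw": -1},
  {"turn": [0, 0, 0], "travel": [0, 0, 10], "claw": -1},
])

```text
t: 6.9
eef_pos: [531.2, -201.9, 152.7]
tool_rot: [2.457, 1.957, 0.0]
contact_force: [-0.8, 0.1, 6.0]
gripper_width: 9.5
grasp_force: 30.0
```

```bash
python3 -c "
from h import *
st()"
```

```text
t 6.9 tcp [ 531.2 -201.9  152.7] yang -12.92 tilt [ 0.0008 -0.0005] F [-0.8  0.1  6. ] M [0.   0.4  0.06] w 9.5 g 30.0
```

Request:
move_arm([
  {"turn": [0, 0, 0], "travel": [0, 0, -3], "claw": -1},
  {"turn": [0, 0, 0], "travel": [0, -1.5, -3], "claw": -1},
  {"turn": [0, 0, 0], "travel": [0, -1.5, -3], "claw": -1},
  {"turn": [0, 0, 0], "travel": [0, -1.5, -1], "claw": -1},
  {"turn": [0, 0, 0], "travel": [0, -1.5, 1], "claw": -1},
  {"turn": [0, 0, 0], "travel": [0, -1.5, 1], "claw": -1},
])

```text
t: 7.4
eef_pos: [529.7, -202.0, 152.0]
tool_rot: [2.455, 1.957, -0.0]
contact_force: [-3.7, -3.4, 9.7]
gripper_width: 9.9
grasp_force: 30.0
```

```bash
python3 -c "
from h import *
st()"
```

```text
t 7.4 tcp [ 529.7 -202.   152. ] yang -12.89 tilt [ 0.001  -0.0016] F [-3.7 -3.4  9.7] M [-0.46  0.71  0.06] w 9.9 g 30.0
```

Request:
move_arm([
  {"turn": [0, 0, 0], "travel": [0, 0, -4], "claw": -1},
  {"turn": [0, 0, 0], "travel": [-1.5, -1, -4], "claw": -1},
  {"turn": [0, 0, 0], "travel": [-1.5, -1, -4], "claw": -1},
  {"turn": [0, 0, 0], "travel": [-1.5, -1, -2], "claw": -1},
  {"turn": [0, 0, 0], "travel": [-1.5, -1, 0], "claw": -1},
  {"turn": [0, 0, 0], "travel": [-1.5, -1, 0], "claw": -1},
])

```text
t: 7.9
eef_pos: [528.4, -202.8, 151.4]
tool_rot: [2.456, 1.957, 0.0]
contact_force: [-1.3, -1.5, 6.6]
gripper_width: 9.8
grasp_force: 30.0
```

```bash
python3 -c "
from h import *
st()"
```

```text
t 7.9 tcp [ 528.4 -202.8  151.4] yang -12.9 tilt [ 0.0006 -0.0005] F [-1.3 -1.5  6.6] M [-0.23  0.33  0.08] w 9.8 g 30.0
```

Request:
move_arm([
  {"turn": [0, 0, 0], "travel": [0, 0, -3], "claw": -1},
  {"turn": [0, 0, 0], "travel": [-1.5, -0.5, -3], "claw": -1},
  {"turn": [0, 0, 0], "travel": [-1.5, -0.5, -3], "claw": -1},
  {"turn": [0, 0, 0], "travel": [-1.5, -0.5, -1], "claw": -1},
  {"turn": [0, 0, 0], "travel": [-1.5, -0.5, 1], "claw": -1},
  {"turn": [0, 0, 0], "travel": [-1.5, -0.5, 1], "claw": -1},
  {"turn": [0, 0, 0], "travel": [-1.5, -0.5, 1], "claw": -1},
])

```text
t: 8.48
eef_pos: [527.3, -203.7, 149.9]
tool_rot: [-2.457, -1.957, 0.0]
contact_force: [0.0, -0.1, -1.7]
gripper_width: 10.2
grasp_force: 30.0
```

```bash
python3 -c "
from h import *
st()"
```

```text
t 8.48 tcp [ 527.3 -203.7  149.9] yang -12.91 tilt [-0.0005  0.0003] F [ 0.  -0.1 -1.7] M [-0.14  0.05  0.09] w 10.2 g 30.0
```

Request:
move_arm([
  {"turn": [0, 0, 0], "travel": [0, 0, 3], "claw": -1},
  {"turn": [0, 0, 0], "travel": [0, 0, 6], "claw": -1},
  {"turn": [0, 0, 0], "travel": [0, 0, 8], "claw": -1},
  {"turn": [0, 0, 0], "travel": [0, 0, 8], "claw": -1},
])

```text
t: 8.82
eef_pos: [527.3, -203.7, 141.7]
tool_rot: [-2.457, -1.957, 0.0]
contact_force: [0.4, -0.3, -2.2]
gripper_width: 9.8
grasp_force: 30.0
```

```bash
python3 -c "
from h import *
st()"
```

```text
t 8.82 tcp [ 527.3 -203.7  141.7] yang -12.92 tilt [-0.0004  0.0004] F [ 0.4 -0.3 -2.2] M [-0.1  -0.   -0.04] w 9.8 g 30.0
```

Request:
move_arm([
  {"turn": [0, 0, 0], "travel": [0, 1.5, 4], "claw": -1},
  {"turn": [0, 0, 0], "travel": [0, 2.5, 4], "claw": -1},
  {"turn": [0, 0, 0], "travel": [0, 2.5, 4], "claw": -1},
  {"turn": [0, 0, 0], "travel": [0, 2.5, 4], "claw": -1},
])

```text
t: 9.15
eef_pos: [529.9, -204.4, 138.2]
tool_rot: [-2.457, -1.958, -0.0]
contact_force: [-0.3, -0.8, -2.2]
gripper_width: 9.7
grasp_force: 30.0
```

Request:
move_arm([
  {"turn": [0, 0, 0], "travel": [0, -2.5, 0], "claw": -1},
  {"turn": [0, 0, 0], "travel": [0, -4.5, 0], "claw": -1},
  {"turn": [0, 0, 0], "travel": [0, -4.5, 0], "claw": -1},
  {"turn": [0, 0, 0], "travel": [0, -4.5, 0], "claw": -1},
])

```text
t: 9.48
eef_pos: [526.6, -203.7, 138.5]
tool_rot: [2.455, 1.955, 0.003]
contact_force: [6.6, -0.1, -6.3]
gripper_width: 9.7
grasp_force: 30.0
```

Request:
move_arm([
  {"turn": [0, 0, 0], "travel": [0, 3.2, 0], "claw": -1},
  {"turn": [0, 0, 0], "travel": [1, 3.2, 2], "claw": -1},
  {"turn": [0, 0, 0], "travel": [2, 3.2, 2], "claw": -1},
  {"turn": [0, 0, 0], "travel": [2, 3.2, 2], "claw": -1},
  {"turn": [0, 0, 0], "travel": [2, 3.2, 2], "claw": -1},
])

```text
t: 9.9
eef_pos: [529.1, -203.1, 136.5]
tool_rot: [2.455, 1.957, -0.001]
contact_force: [-0.2, -6.2, 0.7]
gripper_width: 9.8
grasp_force: 30.0
```

Request:
move_arm([
  {"turn": [0, 0, 0], "travel": [-2, 0, 0], "claw": -1},
  {"turn": [0, 0, 0], "travel": [-4, 0, 0], "claw": -1},
  {"turn": [0, 0, 0], "travel": [-4, 0, 0], "claw": -1},
  {"turn": [0, 0, 0], "travel": [-4, 0, 0], "claw": -1},
])

```text
t: 10.23
eef_pos: [527.9, -205.9, 136.0]
tool_rot: [-2.457, -1.957, 0.0]
contact_force: [-0.4, -0.1, -2.7]
gripper_width: 9.8
grasp_force: 30.0
```

```bash
python3 -c "
from h import *
st()"
```

```text
t 10.23 tcp [ 527.9 -205.9  136. ] yang -12.92 tilt [-0.0005  0.0006] F [-0.4 -0.1 -2.7] M [-0.12  0.11 -0.01] w 9.8 g 30.0
```

Request:
move_arm([
  {"turn": [0, 0, 0], "travel": [1, 0.4, 3], "claw": -1},
  {"turn": [0, 0, 0], "travel": [1, 0.4, 8], "claw": -1},
  {"turn": [0, 0, 0], "travel": [1, 0.4, 14], "claw": -1},
  {"turn": [0, 0, 0], "travel": [1, 0.4, 20], "claw": -1},
  {"turn": [0, 0, 0], "travel": [1, 0.4, 25], "claw": -1},
  {"turn": [0, 0, 0], "travel": [1, 0.4, 29], "claw": -1},
  {"turn": [0, 0, 0], "travel": [1, 0.4, 30], "claw": -1},
  {"turn": [0, 0, 0], "travel": [1, 0.4, 30], "claw": -1},
])

```text
t: 10.9
eef_pos: [528.6, -205.1, 105.8]
tool_rot: [-2.457, -1.957, 0.0]
contact_force: [-0.8, -0.0, -1.7]
gripper_width: 10.2
grasp_force: 30.0
```

```bash
python3 -c "
from h import *
st()"
```

```text
t 10.9 tcp [ 528.6 -205.1  105.8] yang -12.92 tilt [-0.0006  0.0004] F [-0.8 -0.  -1.7] M [-0.08  0.09 -0.  ] w 10.2 g 30.0
```

Request:
move_arm([
  {"turn": [0, 0, 0], "travel": [0, 0, 1.5], "claw": -1},
  {"turn": [0, 0, 0], "travel": [0, 0, 2.5], "claw": -1},
  {"turn": [0, 0, 0], "travel": [0, 0, 3.3], "claw": -1},
  {"turn": [0, 0, 0], "travel": [0, 0, 3.6], "claw": -1},
  {"turn": [0, 0, 0], "travel": [0, 0, 3.6], "claw": -1},
])

```text
t: 11.32
eef_pos: [528.8, -205.2, 102.7]
tool_rot: [2.457, 1.957, 0.0]
contact_force: [0.7, -0.6, -0.9]
gripper_width: 9.9
grasp_force: 30.0
```

```bash
python3 -c "
from h import *
st()"
```

```text
t 11.32 tcp [ 528.8 -205.2  102.7] yang -12.91 tilt [ 0.0002 -0.    ] F [ 0.7 -0.6 -0.9] M [-0.11  0.07  0.02] w 9.9 g 30.0
```

Request:
move_arm([
  {"turn": [0, 0, 0], "travel": [0, 0, 0.4], "claw": -1},
  {"turn": [0, 0, 0], "travel": [0, 0, 0.8], "claw": -1},
  {"turn": [0, 0, 0], "travel": [0, 0, 0.8], "claw": -1},
])

```text
t: 11.57
eef_pos: [528.8, -205.1, 102.1]
tool_rot: [2.457, 1.957, 0.0]
contact_force: [-0.3, -0.2, 3.0]
gripper_width: 9.9
grasp_force: 30.0
```

```bash
python3 -c "
from h import *
st()"
```

```text
t 11.57 tcp [ 528.8 -205.1  102.1] yang -12.91 tilt [ 0.0004 -0.0001] F [-0.3 -0.2  3. ] M [-0.02  0.24  0.07] w 9.9 g 30.0
```

Request:
move_arm([
  {"turn": [0, 0, 0], "travel": [0, 0, 0], "claw": -0.7},
  {"turn": [0, 0, 0], "travel": [0, 0, 0], "claw": -0.4},
  {"turn": [0, 0, 0], "travel": [0, 0, 0], "claw": -0.3},
  {"turn": [0, 0, 0], "travel": [0, 0, 0], "claw": -0.3},
  {"turn": [0, 0, 0], "travel": [0, 0, 0], "claw": -0.3},
  {"turn": [0, 0, 0], "travel": [0, 0, -3], "claw": -0.3},
])

```text
t: 12.07
eef_pos: [528.5, -205.0, 104.4]
tool_rot: [-2.456, -1.957, 0.0]
contact_force: [-0.0, -0.2, -1.0]
gripper_width: 32.7
grasp_force: 0.0
```

```bash
python3 -c "
from h import *
st()"
```

```text
t 12.07 tcp [ 528.5 -205.   104.4] yang -12.91 tilt [-0.0008  0.0005] F [-0.  -0.2 -1. ] M [-0.14  0.11  0.  ] w 32.7 g 0.0
```

```bash
cat >> h.py <<'E'
CEN=np.array([528.6,-204.9]);Y=np.radians(-12.9)
D=np.array([-np.sin(Y),np.cos(Y),0]);X=np.array([np.cos(Y),np.sin(Y),0]);Z=np.array([0,0,1.])
def lpose(side,th,gap=0,up=0,e=5,hw=10):
    s=1 if side=="l" else -1;o=s*D;ph=th-.65;ps=np.clip(ph,-.55,.45)
    K=79*o+96*Z+48*(np.sin(ph)*o+np.cos(ph)*Z)
    n=np.cos(ps)*o-np.sin(ps)*Z;a=np.sin(ps)*o+np.cos(ps)*Z
    p=np.r_[CEN,0]+K+(hw+6+gap)*n-e*a+up*Z
    z=-a;y=X;return p,R.from_matrix(np.c_[np.cross(y,z),y,z])
def rows(poses):
    c,Rc,s=pose()
    for p,Q in poses:
        print("travel",np.round(Rc.inv().apply(p-c),1).tolist(),"turn",np.round((Rc.inv()*Q).as_rotvec(degrees=True),1).tolist())
E
python3 -c "
from h import *
st();rows([lpose('l',1.2,12,45),lpose('l',1.2,12),lpose('l',1.2,2)])
b=ctrl.capture('top');cv2.imwrite('pics/t4.png',b)"
```

```text
t 12.07 tcp [ 528.5 -205.   104.4] yang -12.91 tilt [-0.0008  0.0005] F [-0.  -0.2 -1. ] M [-0.14  0.11  0.  ] w 32.7 g 0.0
travel [127.3, -0.0, -60.8] turn [-0.1, -25.8, -0.0]
travel [127.3, 0.0, -15.8] turn [-0.1, -25.8, -0.0]
travel [118.3, 0.0, -20.1] turn [-0.1, -25.8, -0.0]
```

Request:
move_arm([
  {"turn": [0, 0, 0], "travel": [0, 0, -15], "claw": -0.3},
  {"turn": [0, 0, 0], "travel": [0, 0, -40], "claw": -0.3},
  {"turn": [0, 0, 0], "travel": [0, 0, -70], "claw": -0.3},
  {"turn": [0, 0, 0], "travel": [0, 0, -85], "claw": -0.6},
  {"turn": [0, 0, 0], "travel": [0, 0, -85], "claw": -0.8},
  {"turn": [0, 0, 0], "travel": [0, 0, -85], "claw": -1},
  {"turn": [0, 0, 0], "travel": [0, 0, -85], "claw": -1},
])

```text
t: 12.7
eef_pos: [528.4, -205.0, 189.1]
tool_rot: [-2.456, -1.957, 0.0]
contact_force: [0.1, 0.5, -0.0]
gripper_width: 11.8
grasp_force: 0.0
```

```bash
python3 -c "
from h import *
st();rows([lpose('l',1.2,12,45),lpose('l',1.2,12),lpose('l',1.2,2)])
for r in ctrl.trace('scene','board')[:0]: pass
a=ctrl.capture('scene');b=ctrl.capture('top');cv2.imwrite('pics/s5.png',a);cv2.imwrite('pics/t5.png',b)"
```

```text
t 12.7 tcp [ 528.4 -205.   189.1] yang -12.92 tilt [-0.0008  0.0006] F [ 0.1  0.5 -0. ] M [-0.08  0.06 -0.02] w 11.8 g 0.0
travel [127.2, 0.2, 23.9] turn [-0.1, -25.8, -0.0]
travel [127.2, 0.2, 68.9] turn [-0.1, -25.8, -0.0]
travel [118.2, 0.2, 64.5] turn [-0.1, -25.8, -0.0]
```

Request:
move_arm([
  {"turn": [0, -7, 0], "travel": [40, 0, 0], "claw": -1},
  {"turn": [0, -14, 0], "travel": [80, 0, 0], "claw": -1},
  {"turn": [0, -20, 0], "travel": [115, 0, 0], "claw": -1},
  {"turn": [0, -25.8, 0], "travel": [127, 0, 5], "claw": -1},
  {"turn": [0, -25.8, 0], "travel": [127, 0, 24], "claw": -1},
  {"turn": [0, -25.8, 0], "travel": [127, 0, 24], "claw": -1},
  {"turn": [0, -25.8, 0], "travel": [127, 0, 24], "claw": -1},
])

```text
t: 13.43
eef_pos: [556.7, -81.0, 164.7]
tool_rot: [2.204, 1.759, -0.507]
contact_force: [-0.0, -0.8, 0.3]
gripper_width: 0.1
grasp_force: 0.0
```

```bash
python3 -c "
from h import *
st();rows([lpose('l',1.2,12),lpose('l',1.2,2)])
a=ctrl.capture('scene');b=ctrl.capture('top');cv2.imwrite('pics/s6.png',a);cv2.imwrite('pics/t6.png',b)
A=cv2.resize(a[190:350,290:390],None,fx=3.6,fy=3.6,interpolation=2);B=cv2.resize(b[200:330,325:485],None,fx=2.7,fy=2.7,interpolation=2)
B=cv2.copyMakeBorder(B,0,A.shape[0]-B.shape[0],0,0,0);cv2.imwrite('pics/c8.png',np.hstack([A,B]))"
```

```text
t 13.43 tcp [556.7 -81.  164.7] yang -12.84 tilt [-0.0995 -0.4232] F [-0.  -0.8  0.3] M [0.18 0.02 0.01] w 0.1 g 0.0
travel [19.4, 0.4, 40.0] turn [-0.1, -0.0, 0.1]
travel [9.4, 0.4, 40.0] turn [-0.1, -0.0, 0.1]
```

View pics/c8.png

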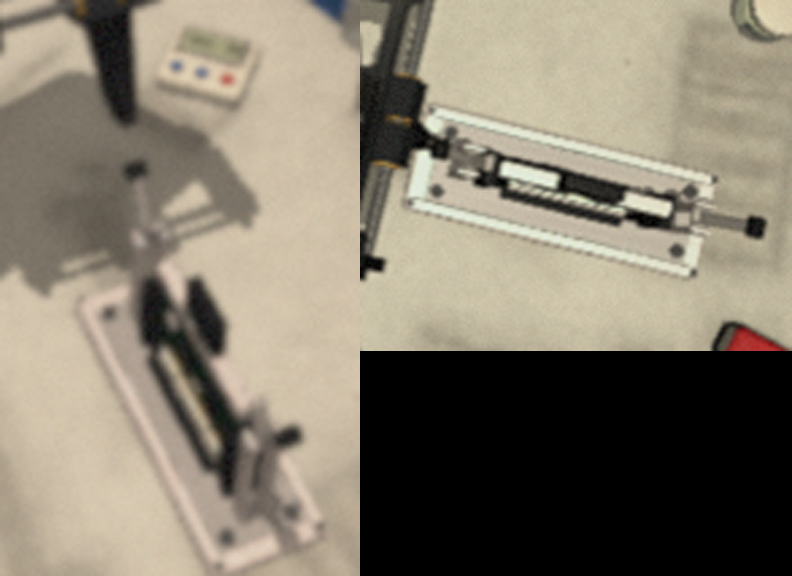

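The board stands in the guides with its bar at about (548,270) in the top image. The shut fingers are just outside the +y knob at (354,254), and both levers are still out.

Request:
move_arm([
  {"turn": [0, 0, 0], "travel": [19, 0.4, 8], "claw": -1},
  {"turn": [0, 0, 0], "travel": [19.4, 0.4, 25], "claw": -1},
  {"turn": [0, 0, 0], "travel": [19.4, 0.4, 40], "claw": -1},
  {"turn": [0, 0, 0], "travel": [14, 0.4, 40], "claw": -1},
  {"turn": [0, 0, 0], "travel": [10, 0.4, 40], "claw": -1},
  {"turn": [0, 0, 0], "travel": [9.4, 0.4, 40], "claw": -1},
  {"turn": [0, 0, 0], "travel": [9.4, 0.4, 40], "claw": -1},
])

```text
t: 14.12
eef_pos: [555.8, -91.0, 127.1]
tool_rot: [2.205, 1.753, -0.503]
contact_force: [-0.5, 0.2, 0.3]
gripper_width: 0.7
grasp_force: 0.0
```

```bash
python3 -c "
from h import *
st();rows([lpose('l',t) for t in (1.2,1.13,1.06,.99,.92,.85,.78,.71)])"
```

```text
t 14.12 tcp [555.8 -91.  127.1] yang -12.99 tilt [-0.0961 -0.4241] F [-0.5  0.2  0.3] M [ 0.13 -0.01 -0.03] w 0.7 g 0.0
travel [-0.0, -1.1, 1.8] turn [0.1, -0.0, -0.1]
travel [-3.4, -1.1, 1.6] turn [0.1, -0.0, -0.1]
travel [-6.6, -1.1, 1.0] turn [0.1, 2.3, -0.1]
travel [-9.6, -1.1, 0.1] turn [0.1, 6.3, -0.1]
travel [-12.8, -1.1, -0.6] turn [0.1, 10.3, -0.1]
travel [-16.0, -1.1, -1.1] turn [0.1, 14.3, -0.1]
travel [-19.2, -1.1, -1.3] turn [0.1, 18.3, -0.1]
travel [-22.4, -1.0, -1.3] turn [0.1, 22.3, -0.1]
```

Request:
move_arm([
  {"turn": [0, 0, 0], "travel": [-2, -1.1, 1.8], "claw": -1},
  {"turn": [0, 0, 0], "travel": [-3.4, -1.1, 1.6], "claw": -1},
  {"turn": [0, 2.3, 0], "travel": [-6.6, -1.1, 1.0], "claw": -1},
  {"turn": [0, 6.3, 0], "travel": [-9.6, -1.1, 0.1], "claw": -1},
  {"turn": [0, 10.3, 0], "travel": [-12.8, -1.1, -0.6], "claw": -1},
])

```text
t: 14.53
eef_pos: [552.8, -100.0, 132.4]
tool_rot: [2.312, 1.845, -0.308]
contact_force: [0.7, 3.7, -5.8]
gripper_width: 0.3
grasp_force: 2.6
```

```bash
python3 -c "
from h import *
st();rows([lpose('l',t) for t in (.92,.85,.78,.71,.64,.57,.5,.43)])"
```

```text
t 14.53 tcp [ 552.8 -100.   132.4] yang -12.81 tilt [-0.0562 -0.2574] F [ 0.7  3.7 -5.8] M [ 1.06 -0.21 -0.03] w 0.3 g 2.6
travel [-1.9, -0.2, -0.2] turn [0.2, -0.2, 0.1]
travel [-5.0, -0.2, -1.3] turn [0.2, 3.8, 0.1]
travel [-8.1, -0.2, -2.1] turn [0.2, 7.8, 0.1]
travel [-11.2, -0.2, -2.7] turn [0.1, 11.8, 0.1]
travel [-14.4, -0.2, -3.0] turn [0.1, 15.8, 0.1]
travel [-17.6, -0.2, -3.2] turn [0.1, 19.9, 0.1]
travel [-20.8, -0.2, -3.1] turn [0.1, 23.9, 0.1]
travel [-24.0, -0.2, -2.8] turn [0.1, 27.9, 0.1]
```

Request:
move_arm([
  {"turn": [0, 4, 0], "travel": [-3.1, 0, -1.1], "claw": -1},
  {"turn": [0, 8, 0], "travel": [-6.2, 0, -1.9], "claw": -1},
  {"turn": [0, 12, 0], "travel": [-9.3, 0, -2.5], "claw": -1},
  {"turn": [0, 16, 0], "travel": [-12.5, 0, -2.8], "claw": -1},
  {"turn": [0, 20, 0], "travel": [-15.7, 0, -3], "claw": -1},
  {"turn": [0, 24, 0], "travel": [-18.9, 0, -2.9], "claw": -1},
])

```text
t: 15.03
eef_pos: [548.4, -117.5, 140.7]
tool_rot: [-2.379, -1.897, -0.184]
contact_force: [0.8, 4.9, -3.4]
gripper_width: 0.5
grasp_force: 2.6
```

```bash
python3 -c "
from h import *
st();rows([lpose('l',t) for t in (.5,.43,.36,.29,.22,.15,.1,.05,0)])"
```

```text
t 15.03 tcp [ 548.4 -117.5  140.7] yang -12.88 tilt [0.0359 0.1476] F [ 0.8  4.9 -3.4] M [ 0.81 -0.04 -0.02] w 0.5 g 2.6
travel [-1.2, 0.2, -0.4] turn [0.1, -0.1, 0.0]
travel [-4.3, 0.2, -1.4] turn [0.1, 3.9, 0.0]
travel [-7.4, 0.2, -2.2] turn [0.1, 7.9, 0.0]
travel [-10.5, 0.2, -2.8] turn [0.1, 11.9, 0.1]
travel [-13.7, 0.2, -3.2] turn [0.1, 15.9, 0.1]
travel [-16.9, 0.2, -3.3] turn [0.1, 19.9, 0.1]
travel [-19.2, 0.2, -3.3] turn [0.1, 22.8, 0.1]
travel [-21.4, 0.2, -2.3] turn [0.1, 22.8, 0.1]
travel [-23.5, 0.2, -1.2] turn [0.1, 22.8, 0.1]
```

Request:
move_arm([
  {"turn": [0, 4, 0], "travel": [-3.1, 0, -1], "claw": -1},
  {"turn": [0, 8, 0], "travel": [-6.2, 0, -1.8], "claw": -1},
  {"turn": [0, 12, 0], "travel": [-9.3, 0, -2.4], "claw": -1},
  {"turn": [0, 16, 0], "travel": [-12.5, 0, -2.8], "claw": -1},
  {"turn": [0, 18, 0], "travel": [-14, 0, -2.9], "claw": -1},
])

```text
t: 15.45
eef_pos: [544.9, -131.6, 141.2]
tool_rot: [-2.193, -1.747, -0.524]
contact_force: [2.9, 8.9, -0.2]
gripper_width: 0.3
grasp_force: 4.1
```

```bash
python3 -c "
from h import *
st();rows([lpose('l',t) for t in (.18,.15,.1,.05,0)])"
```

```text
t 15.45 tcp [ 544.9 -131.6  141.2] yang -12.93 tilt [0.1016 0.4399] F [ 2.9  8.9 -0.2] M [ 1.12 -0.44 -0.09] w 0.3 g 4.1
travel [-1.0, 0.5, -0.9] turn [0.0, 0.1, -0.0]
travel [-2.3, 0.5, -1.3] turn [0.0, 1.8, -0.0]
travel [-4.5, 0.5, -2.0] turn [0.0, 4.7, -0.0]
travel [-6.9, 0.5, -1.8] turn [0.0, 4.7, -0.0]
travel [-9.2, 0.5, -1.4] turn [0.0, 4.7, -0.0]
```

Request:
move_arm([
  {"turn": [0, 1.8, 0], "travel": [-1.3, 0, -0.4], "claw": -1},
  {"turn": [0, 3.3, 0], "travel": [-2.5, 0, -0.8], "claw": -1},
  {"turn": [0, 4.7, 0], "travel": [-3.6, 0, -1.1], "claw": -1},
  {"turn": [0, 4.7, 0], "travel": [-4.8, 0, -1], "claw": -1},
  {"turn": [0, 4.7, 0], "travel": [-5.8, 0, -0.9], "claw": -1},
])

```text
t: 15.87
eef_pos: [543.9, -135.7, 140.0]
tool_rot: [-2.14, -1.706, -0.602]
contact_force: [5.5, 15.0, 5.6]
gripper_width: 0.8
grasp_force: 8.3
```

```bash
python3 -c "
from h import *
st();rows([lpose('l',t) for t in (.05,0)])"
```

```text
t 15.87 tcp [ 543.9 -135.7  140. ] yang -12.88 tilt [0.1164 0.5084] F [ 5.5 15.   5.6] M [ 2.59 -0.8  -0.15] w 0.8 g 8.3
travel [-2.5, 0.5, -1.2] turn [-0.0, 0.1, 0.0]
travel [-4.9, 0.5, -1.0] turn [-0.0, 0.1, 0.0]
```

Request:
move_arm([
  {"turn": [0, 0, 0], "travel": [0, 0, 0], "claw": -1},
])

```text
t: 15.95
eef_pos: [544.0, -135.6, 140.1]
tool_rot: [-2.14, -1.707, -0.602]
contact_force: [3.9, 11.5, 3.3]
gripper_width: 0.1
grasp_force: 6.2
```

Request:
move_arm([
  {"turn": [0, 0, 0], "travel": [-0.5, 0, 0], "claw": -1},
  {"turn": [0, 0, 0], "travel": [-0.5, 0, 0], "claw": -1},
])

```text
t: 16.12
eef_pos: [543.9, -135.7, 140.0]
tool_rot: [-2.14, -1.707, -0.602]
contact_force: [4.5, 12.9, 4.7]
gripper_width: 0.5
grasp_force: 7.2
```

```bash
python3 -c "
from h import *
st();rows([lpose('l',t) for t in (.05,0)])"
```

```text
t 16.12 tcp [ 543.9 -135.7  140. ] yang -12.84 tilt [0.1163 0.5082] F [ 4.5 12.9  4.7] M [ 2.17 -0.74 -0.1 ] w 0.5 g 7.2
travel [-2.5, 0.5, -1.2] turn [-0.0, 0.1, 0.1]
travel [-4.9, 0.5, -1.0] turn [-0.0, 0.1, 0.1]
```

Request:
move_arm([
  {"turn": [0, 0, 0], "travel": [-0.5, 0, 0], "claw": -1},
  {"turn": [0, 0, 0], "travel": [-1.0, 0, 0], "claw": -1},
  {"turn": [0, 0, 0], "travel": [-1.0, 0, 0], "claw": -1},
])

```text
t: 16.37
eef_pos: [543.9, -135.9, 139.9]
tool_rot: [-2.139, -1.707, -0.604]
contact_force: [5.6, 16.0, 7.9]
gripper_width: 0.6
grasp_force: 9.5
```

```bash
python3 -c "
from h import *
st();rows([lpose('l',t) for t in (.05,0)])
b=ctrl.capture('top');cv2.imwrite('pics/t7.png',b)"
```

```text
t 16.37 tcp [ 543.9 -135.9  139.9] yang -12.83 tilt [0.1164 0.5093] F [ 5.6 16.   7.9] M [ 2.99 -0.97 -0.17] w 0.6 g 9.5
travel [-2.2, 0.5, -1.2] turn [-0.0, 0.0, 0.1]
travel [-4.6, 0.5, -1.0] turn [-0.0, 0.0, 0.1]
```

Request:
move_arm([
  {"turn": [0, 0, 0], "travel": [-0.4, 0, 0], "claw": -1},
  {"turn": [0, 0, 0], "travel": [-0.8, 0, 0], "claw": -1},
  {"turn": [0, 0, 0], "travel": [-0.8, 0, 0], "claw": -1},
])

```text
t: 16.67
eef_pos: [543.8, -136.1, 139.8]
tool_rot: [-2.138, -1.706, -0.604]
contact_force: [7.0, 19.5, 9.1]
gripper_width: 0.8
grasp_force: 11.2
```

Request:
move_arm([
  {"turn": [0, 0, 0], "travel": [5, 0, 0], "claw": -1},
  {"turn": [0, 0, 0], "travel": [15, 0, 0], "claw": -1},
  {"turn": [0, -7, 0], "travel": [35, 0, -10], "claw": -1},
  {"turn": [0, -14, 0], "travel": [55, 0, -40], "claw": -1},
  {"turn": [0, -21, 0], "travel": [65, 0, -75], "claw": -1},
  {"turn": [0, -28, 0], "travel": [70, 0, -100], "claw": -1},
  {"turn": [0, -30.5, 0], "travel": [70, 0, -110], "claw": -1},
  {"turn": [0, -30.5, 0], "travel": [70, 0, -110], "claw": -1},
])

```text
t: 17.33
eef_pos: [544.7, -135.6, 271.6]
tool_rot: [-2.454, -1.96, -0.017]
contact_force: [-0.1, -0.0, 0.3]
gripper_width: 0.6
grasp_force: 0.0
```

```bash
python3 - <<'E'
from h import *
np.set_printoptions(precision=1,suppress=True)
st()
a=ctrl.capture('scene');b=ctrl.capture('top');cv2.imwrite('pics/s8.png',a);cv2.imwrite('pics/t8.png',b)
for c in("top","scene"):
    for n in("lever_l","board"):
        for r in ctrl.trace(c,n):
            print(c,n,round(r["conf"],2),r["xy"],int(r["pixels"].sum()))
# model-predicted knob pixels in camera frame (camera-frame centre 530.5,-201.3)
for th in (0,.05,.1,.15,.2,1.2):
    ph=th-.65;K=np.r_[530.5,-201.3,0]+79*D+96*Z+48*(np.sin(ph)*D+np.cos(ph)*Z);print(th,proj("top",K),proj("scene",K))
def ascii(im,x0,x1,y0,y1):
    g=cv2.cvtColor(im,cv2.COLOR_BGR2GRAY)[y0:y1,x0:x1]
    print("cols",x0,x1);[print(y0+k,' '.join(f"{v:3d}" for v in r)) for k,r in enumerate(g)]
ascii(b,358,392,247,275)
E
```

```text
t 17.33 tcp [ 544.7 -135.6  271.6] yang -12.77 tilt [0. 0.] F [-0.1 -0.   0.3] M [-0.1  0.1  0. ] w 0.6 g 0.0
top board 0.82 [188.6, 182.8] 1812
scene lever_l 0.72 [256.5, 214.0] 1545
scene lever_l 0.55 [332.9, 256.1] 109
scene lever_l 0.39 [263.0, 275.0] 314
scene board 0.95 [283.4, 156.0] 805
scene board 0.75 [347.7, 289.3] 687
0 [384.  262.7] [337.7 254.4]
0.05 [383.  262.4] [337.3 253.3]
0.1 [382.  262.1] [337.  252.3]
0.15 [380.9 261.8] [336.6 251.3]
0.2 [379.8 261.5] [336.2 250.2]
1.2 [353.6 255.1] [327.6 236. ]
cols 358 392
247  30  39  54  58  61  42  31  29  32  47  61  74  76  74  71  76  71  69  72  74  73  72  68  72  69  74  71  77  75  73  73  69  60  66
248  38  47  54  56  50  44  27  19  42  53  65  68  68  78  67  70  74  72  68  71  72  77  72  72  66  68  76  73  72  71  67  69  62  60
249  41  49  58  49  45  32  25  29  38  56  64  75  70  72  78  72  75  76  73  74  72  71  72  74  69  72  69  69  72  72  75  61  61  69
250  53  50  51  40  31  33  27  31  52  63  71  72  75  71  74  71  71  71  73  76  69  73  72  70  73  75  73  76  70  74  68  66  62  73
251
[... 2656 characters left out ...]

270  39  51  66  71  70  71  72  72  75  72  74  77  75  69  71  67  75  72  78  67  76  69  67  69  62  51  50  55  46  52  52  54  55  58
271  45  60  69  73  76  69  73  67  75  69  74  73  70  74  72  72  69  74  66  71  73  73  76  66  53  49  49  49  48  51  51  53  50  57
272  53  63  68  77  77  71  70  74  75  71  72  73  73  70  74  73  67  74  71  71  74  68  75  67  49  46  45  49  51  45  49  51  53  47
273  59  69  69  69  72  67  72  74  72  76  75  74  70  72  74  75  74  69  73  68  68  73  68  57  48  39  42  46  49  47  49  54  47  50
274  65  67  71  68  72  74  74  73  71  66  73  68  76  70  71  74  74  73  74  74  72  71  71  54  40  39  37  44  43  40  46  44  39  51
```

```bash
python3 -c "
from h import *
rows([lpose('r',1.2,12,45),lpose('r',1.2,12)])"
```

```text
travel [-198.2, 1.2, 98.7] turn [-0.1, 25.0, -0.1]
travel [-198.8, 1.3, 143.7] turn [-0.1, 25.0, -0.1]
```

Request:
move_arm([
  {"turn": [0, 6, 0], "travel": [-40, 0.3, 0], "claw": -1},
  {"turn": [0, 12, 0], "travel": [-80, 0.6, 0], "claw": -1},
  {"turn": [0, 19, 0], "travel": [-120, 0.9, 10], "claw": -1},
  {"turn": [0, 25, 0], "travel": [-160, 1.2, 25], "claw": -1},
  {"turn": [0, 25, 0], "travel": [-196, 1.2, 50], "claw": -1},
  {"turn": [0, 25, 0], "travel": [-198, 1.2, 90], "claw": -1},
  {"turn": [0, 25, 0], "travel": [-198, 1.2, 99], "claw": -1},
  {"turn": [0, 25, 0], "travel": [-198, 1.2, 99], "claw": -1},
])

```text
t: 18.3
eef_pos: [499.8, -327.8, 163.3]
tool_rot: [-2.202, -1.749, -0.503]
contact_force: [-0.2, 0.5, 0.2]
gripper_width: 0.5
grasp_force: 0.0
```

```bash
python3 - <<'E'
from h import *
st();rows([lpose('r',1.2,12),lpose('r',1.2,2)])
a=ctrl.capture('scene');b=ctrl.capture('top');cv2.imwrite('pics/s9.png',a);cv2.imwrite('pics/t9.png',b)
for c in("top","scene"):
    for r in ctrl.trace(c,"lever_l"):
        m=r["pixels"];ys,xs=np.nonzero(m);print(c,round(r["conf"],2),r["xy"],m.sum(),xs.min(),xs.max(),ys.min(),ys.max())
def asc(im,x0,x1,y0,y1):
    g=im.max(2)[y0:y1,x0:x1]
    print("cols",x0,x1);[print(y0+k,' '.join(f"{v:3d}" for v in r)) for k,r in enumerate(g)]
asc(b,360,400,252,275);asc(a,324,348,244,272)
E
```

```text
t 18.3 tcp [ 499.8 -327.8  163.3] yang -13.01 tilt [0.0937 0.4278] F [-0.2  0.5  0.2] M [-0.28  0.16  0.02] w 0.5 g 0.0
travel [-19.7, 0.9, 38.3] turn [-0.2, -0.2, -0.2]
travel [-9.7, 0.9, 38.3] turn [-0.2, -0.2, -0.2]
top 0.76 [463.8, 284.0] 166 448 475 277 288
top 0.72 [375.4, 262.6] 171 362 387 256 266
scene 0.73 [331.6, 298.0] 1250 310 379 270 350
cols 360 400
252  98  85  84  85  99 111 142 163 164 163 167 168 167 166 165 168 167 165 169 167 164 169 169 162 161 160 162 157 158 154 149 163 183 191 194 198 200 199 203 198
253  99  78  90 109 136 140 147 160 160 151 156 157 163 165 173 170 170 168 168 166 163 169 165 167 165 167 168 164 165 166 159 155 158 155 151 156 170 187 191 193
254  94  75  83 125 160 171 175 175 164 149 133 124 118 137 160 159 159 160 161 158 161 163 167 165 164 164 163 163 167 165 166 166 163 165 159 154 139 140 145 149
255  83  75  75  96 115 129 132 145 164 174 155 123  85  80  96 106 108 112 110 118 142 162 168 168 165 162 160 168 158 164 159 165 164 168 163 161 160 161 159 147
256  82  69  69  82 107 128 133 133 128 118 100  71  38  35  40  46  54  72  
[... 5151 characters left out ...]

265  86  77  71  72  72  74  73  75  74  70  76  74  73  75  71  75  75  73  77  74  76  77  77  79
266 117  97  80  70  68  74  72  71  71  73  71  71  73  75  73  72  76  75  75  75  75  75  79  78
267 161 139 109  83  73  70  73  75  73  68  70  74  69  73  72  75  74  74  73  74  76  74  78  76
268 204 186 151 112  87  70  67  69  71  75  70  70  68  73  77  72  70  76  74  77  75  75  74  75
269 226 214 178 136 101  79  65  65  69  69  72  73  75  75  74  71  74  74  75  72  74  73  76  77
270 237 226 191 151 115  84  63  55  62  68  66  69  71  70  71  74  75  72  75  71  77  73  76  72
271 239 227 188 150 121  85  58  47  51  57  62  66  68  70  69  73  74  73  71  74  71  73  71  70
```

Request:
move_arm([
  {"turn": [0, 0, 0], "travel": [-19, 0.9, 8], "claw": -1},
  {"turn": [0, 0, 0], "travel": [-19.7, 0.9, 25], "claw": -1},
  {"turn": [0, 0, 0], "travel": [-19.7, 0.9, 38], "claw": -1},
  {"turn": [0, 0, 0], "travel": [-15, 0.9, 38.3], "claw": -1},
  {"turn": [0, 0, 0], "travel": [-11, 0.9, 38.3], "claw": -1},
  {"turn": [0, 0, 0], "travel": [-9.7, 0.9, 38.3], "claw": -1},
  {"turn": [0, 0, 0], "travel": [-9.7, 0.9, 38.3], "claw": -1},
])

```text
t: 19.08
eef_pos: [504.3, -320.8, 129.5]
tool_rot: [-2.205, -1.76, -0.504]
contact_force: [-0.3, 0.0, 0.0]
gripper_width: 0.9
grasp_force: 0.0
```

```bash
python3 -c "
from h import *
st();rows([lpose('r',t) for t in (1.2,1.13,1.06,.99,.92,.85,.78,.71)])"
```

```text
t 19.08 tcp [ 504.3 -320.8  129.5] yang -12.86 tilt [0.0982 0.4211] F [-0.3  0.   0. ] M [-0.25  0.11  0.02] w 0.9 g 0.0
travel [0.1, -2.2, 4.6] turn [0.1, 0.2, 0.1]
travel [3.5, -2.2, 4.3] turn [0.1, 0.2, 0.1]
travel [6.7, -2.2, 3.7] turn [0.1, -2.1, 0.1]
travel [9.7, -2.2, 2.8] turn [0.1, -6.1, 0.1]
travel [12.9, -2.2, 2.1] turn [0.1, -10.2, 0.1]
travel [16.0, -2.2, 1.7] turn [0.1, -14.2, 0.1]
travel [19.3, -2.2, 1.4] turn [0.1, -18.2, 0.1]
travel [22.5, -2.2, 1.4] turn [0.1, -22.2, 0.1]
```

Request:
move_arm([
  {"turn": [0, 0, 0], "travel": [1.5, -1.5, 3.6], "claw": -1},
  {"turn": [0, 0, 0], "travel": [3.5, -2, 4], "claw": -1},
  {"turn": [0, -2.1, 0], "travel": [6.7, -2, 3.5], "claw": -1},
  {"turn": [0, -6.1, 0], "travel": [9.7, -2, 2.7], "claw": -1},
  {"turn": [0, -10.2, 0], "travel": [12.9, -2, 2], "claw": -1},
])

```text
t: 19.5
eef_pos: [504.0, -310.0, 131.5]
tool_rot: [-2.317, -1.844, -0.31]
contact_force: [-4.3, -5.8, -0.7]
gripper_width: 0.6
grasp_force: 3.0
```

```bash
python3 -c "
from h import *
st();rows([lpose('r',t) for t in (.92,.85,.78,.71,.64,.57,.5,.43)])"
```

```text
t 19.5 tcp [ 504.  -310.   131.5] yang -12.98 tilt [0.0596 0.2557] F [-4.3 -5.8 -0.7] M [-1.25  0.9   0.23] w 0.6 g 3.0
travel [2.4, 0.5, -1.0] turn [0.1, 0.2, -0.1]
travel [5.5, 0.5, -2.1] turn [0.1, -3.8, -0.1]
travel [8.6, 0.5, -2.9] turn [0.1, -7.8, -0.1]
travel [11.7, 0.5, -3.5] turn [0.1, -11.8, -0.1]
travel [14.9, 0.5, -3.8] turn [0.0, -15.8, -0.1]
travel [18.1, 0.5, -4.0] turn [0.0, -19.8, -0.1]
travel [21.3, 0.5, -3.9] turn [0.0, -23.8, -0.1]
travel [24.5, 0.5, -3.6] turn [0.0, -27.8, -0.1]
```

Request:
move_arm([
  {"turn": [0, -4, 0], "travel": [3.1, 0, -1.1], "claw": -1},
  {"turn": [0, -8, 0], "travel": [6.2, 0, -1.9], "claw": -1},
  {"turn": [0, -12, 0], "travel": [9.3, 0, -2.5], "claw": -1},
  {"turn": [0, -16, 0], "travel": [12.5, 0, -2.8], "claw": -1},
  {"turn": [0, -20, 0], "travel": [15.7, 0, -3], "claw": -1},
  {"turn": [0, -24, 0], "travel": [18.9, 0, -2.9], "claw": -1},
])

```text
t: 20.0
eef_pos: [508.9, -292.5, 140.9]
tool_rot: [2.376, 1.893, -0.18]
contact_force: [-3.6, -6.2, 5.6]
gripper_width: 0.7
grasp_force: 3.3
```

```bash
python3 -c "
from h import *
st();rows([lpose('r',t) for t in (.5,.43,.36,.29,.22,.15,.1,.05,0)])"
```

```text
t 20.0 tcp [ 508.9 -292.5  140.9] yang -12.9 tilt [-0.0308 -0.1499] F [-3.6 -6.2  5.6] M [-1.07  0.67  0.  ] w 0.7 g 3.3
travel [1.4, -0.3, -0.2] turn [0.2, 0.2, -0.0]
travel [4.4, -0.3, -1.2] turn [0.2, -3.8, -0.0]
travel [7.5, -0.3, -2.0] turn [0.2, -7.8, -0.0]
travel [10.7, -0.3, -2.6] turn [0.2, -11.8, -0.1]
travel [13.9, -0.3, -3.0] turn [0.2, -15.8, -0.1]
travel [17.1, -0.3, -3.1] turn [0.2, -19.8, -0.1]
travel [19.4, -0.3, -3.1] turn [0.2, -22.7, -0.1]
travel [21.6, -0.3, -2.1] turn [0.2, -22.7, -0.1]
travel [23.7, -0.3, -1.0] turn [0.2, -22.7, -0.1]
```

Request:
move_arm([
  {"turn": [0, -4, 0], "travel": [3.0, 0, -1], "claw": -1},
  {"turn": [0, -8, 0], "travel": [6.1, 0, -1.8], "claw": -1},
  {"turn": [0, -12, 0], "travel": [9.2, 0, -2.4], "claw": -1},
  {"turn": [0, -16, 0], "travel": [12.4, 0, -2.8], "claw": -1},
  {"turn": [0, -18, 0], "travel": [13.8, 0, -2.9], "claw": -1},
])

```text
t: 20.42
eef_pos: [512.2, -277.6, 141.5]
tool_rot: [2.191, 1.747, -0.52]
contact_force: [-1.0, -3.9, 7.5]
gripper_width: 0.8
grasp_force: 3.1
```

```bash
python3 -c "
from h import *
st();rows([lpose('r',t) for t in (.18,.15,.1,.05,0)])"
```

```text
t 20.42 tcp [ 512.2 -277.6  141.5] yang -12.83 tilt [-0.098  -0.4401] F [-1.  -3.9  7.5] M [-0.86  0.25 -0.02] w 0.8 g 3.1
travel [0.6, -0.3, -0.4] turn [0.2, -0.1, 0.0]
travel [1.9, -0.3, -0.9] turn [0.2, -1.8, -0.0]
travel [4.0, -0.3, -1.6] turn [0.2, -4.7, -0.0]
travel [6.4, -0.3, -1.3] turn [0.2, -4.7, -0.0]
travel [8.8, -0.3, -0.9] turn [0.2, -4.7, -0.0]
```

Request:
move_arm([
  {"turn": [0, -1.8, 0], "travel": [1.3, 0, -0.2], "claw": -1},
  {"turn": [0, -3.3, 0], "travel": [2.5, 0, -0.5], "claw": -1},
  {"turn": [0, -4.7, 0], "travel": [3.6, 0, -0.7], "claw": -1},
  {"turn": [0, -4.7, 0], "travel": [4.6, 0, -0.6], "claw": -1},
  {"turn": [0, -4.7, 0], "travel": [4.6, 0, -0.6], "claw": -1},
])

```text
t: 20.83
eef_pos: [512.9, -273.5, 139.5]
tool_rot: [2.142, 1.707, -0.598]
contact_force: [-0.5, -1.5, 4.0]
gripper_width: 0.4
grasp_force: 1.5
```

```bash
python3 -c "
from h import *
st();rows([lpose('r',t) for t in (.05,0)])"
```

```text
t 20.83 tcp [ 512.9 -273.5  139.5] yang -12.88 tilt [-0.1147 -0.5062] F [-0.5 -1.5  4. ] M [-0.33  0.08  0.01] w 0.4 g 1.5
travel [1.8, -0.0, -1.3] turn [0.1, -0.2, -0.0]
travel [4.2, -0.0, -1.1] turn [0.1, -0.2, -0.0]
```

Request:
move_arm([
  {"turn": [0, 0, 0], "travel": [0.7, 0, 0], "claw": -1},
  {"turn": [0, 0, 0], "travel": [1.4, 0, 0], "claw": -1},
  {"turn": [0, 0, 0], "travel": [1.4, 0, 0], "claw": -1},
])

```text
t: 21.08
eef_pos: [513.1, -272.7, 138.9]
tool_rot: [2.142, 1.706, -0.598]
contact_force: [-0.8, -1.9, 5.8]
gripper_width: 0.3
grasp_force: 2.3
```

Request:
move_arm([
  {"turn": [0, 0, 0], "travel": [0.7, 0, 0], "claw": -1},
  {"turn": [0, 0, 0], "travel": [1.2, 0, 0], "claw": -1},
  {"turn": [0, 0, 0], "travel": [1.2, 0, 0], "claw": -1},
])

```text
t: 21.33
eef_pos: [513.3, -271.8, 138.3]
tool_rot: [2.142, 1.706, -0.598]
contact_force: [0.2, -2.4, 6.1]
gripper_width: 0.1
grasp_force: 2.5
```

```bash
python3 -c "
from h import *
st();rows([lpose('r',t) for t in (.05,0)])"
```

```text
t 21.33 tcp [ 513.3 -271.8  138.3] yang -12.92 tilt [-0.1148 -0.5061] F [ 0.2 -2.4  6.1] M [-0.73  0.11  0.06] w 0.1 g 2.5
travel [-0.3, 0.0, -1.4] turn [0.1, -0.2, -0.1]
travel [2.1, 0.0, -1.2] turn [0.1, -0.2, -0.1]
```

Request:
move_arm([
  {"turn": [0, 0, 0], "travel": [0.7, 0, -0.5], "claw": -1},
  {"turn": [0, 0, 0], "travel": [1.4, 0, -0.8], "claw": -1},
  {"turn": [0, 0, 0], "travel": [1.4, 0, -0.8], "claw": -1},
])

```text
t: 21.58
eef_pos: [513.5, -269.9, 137.6]
tool_rot: [2.143, 1.707, -0.598]
contact_force: [0.8, -3.8, 2.7]
gripper_width: 0.4
grasp_force: 2.5
```

Request:
move_arm([
  {"turn": [0, 0, 0], "travel": [0.7, 0, 0], "claw": -1},
  {"turn": [0, 0, 0], "travel": [1.2, 0, 0], "claw": -1},
  {"turn": [0, 0, 0], "travel": [1.2, 0, 0], "claw": -1},
])

```text
t: 21.83
eef_pos: [513.8, -268.6, 136.8]
tool_rot: [2.143, 1.707, -0.598]
contact_force: [1.3, -3.2, 4.6]
gripper_width: 0.4
grasp_force: 2.5
```

```bash
python3 -c "
from h import *
st();rows([lpose('r',t) for t in (.05,0)])"
```

```text
t 21.83 tcp [ 513.8 -268.6  136.8] yang -12.9 tilt [-0.1151 -0.5051] F [ 1.3 -3.2  4.6] M [-0.77 -0.17  0.15] w 0.4 g 2.5
travel [-3.8, 0.2, -1.1] turn [0.0, -0.3, -0.0]
travel [-1.5, 0.2, -0.9] turn [0.0, -0.3, -0.0]
```

```bash
python3 - <<'E'
from h import *
np.set_printoptions(precision=1,suppress=True)
a=ctrl.capture('scene');cv2.imwrite('pics/s10.png',a)
for th in (0,.1,.2,.3,.4,.6):
    ph=th-.65;K=np.r_[530.5,-201.3,0]-79*D+96*Z+48*(-np.sin(ph)*D+np.cos(ph)*Z);print(th,proj("scene",K),proj("top",K))
ctrl.capture('top')
for c in('scene','top'):
  for r in ctrl.trace(c,"lever_r"):
    m=r["pixels"];ys,xs=np.nonzero(m);print(c,round(r["conf"],2),r["xy"],m.sum(),xs.min(),xs.max(),ys.min(),ys.max())
g=a.max(2)[272:306,340:380]
print("cols 340");[print(272+k,' '.join(f"{v:3d}" for v in r)) for k,r in enumerate(g)]
E
```

```text
0 [358.2 290. ] [440.3 276.6]
0.1 [359.1 290.7] [442.9 277.2]
0.2 [360.2 291.7] [445.7 277.7]
0.3 [361.2 292.9] [448.5 278.4]
0.4 [362.3 294.3] [451.3 279. ]
0.6 [364.5 297.6] [456.9 280.3]
scene 0.54 [430.1, 314.3] 501 422 445 302 329
scene 0.5 [256.2, 215.7] 1488 232 283 185 238
cols 340
272 122  86  52  32  28  32  29  60  78  88  71  47  23  20  27  30  17  24  16  19  30  26  29  38  71 132 180 197 204 212 217 221 222 221 223 221 222 222 222 223
273 122  87  48  31  32  28  38  51  76  90  81  54  33  27  27  32  26  29  23  23  25  24  25  32  55 112 153 169 174 191 207 216 219 220 221 221 221 221 223 223
274 118  88  45  23  34  27  31  42  70  83  80  58  37  25  21  33  24  31  27  21  24  26  32  27  54  93 126 144 150 161 183 198 211 216 220 220 221 222 221 222
275 113  78  48  29  26  26  32  35  54  68  72  56  37  27  23  22  26  27  27  19  31  32  16  28  48  83 116 132 139 145 154 167 184 199 212 217 220 220 220 220
276 100  73  46  25  29  30  28  32  38  50  62  56  41  26  25  29  25  28  27  31  34  28  31  23  46  77 114 135 135 138 139 145 155 166 187 209 217 2
[... 4066 characters left out ...]
 223 222 223 222 223 222 223 222 220 214 187
302  70 104 124 124 105  70  36  29  25  24  26  39  59  86 108 120 134 130 119 116 119 118 125 150 186 215 222 222 223 224 224 223 222 221 221 220 218 216 212 189
303  53  86 114 127 119  88  59  39  31  27  31  39  52  80 104 123 142 138 124 118 120 123 127 145 180 207 219 222 223 222 221 222 219 217 217 214 205 195 188 172
304  43  69  99 126 126 103  75  45  34  25  27  38  44  70 100 123 141 145 136 123 123 123 124 134 158 185 209 218 220 220 219 217 215 205 196 190 174 163 159 148
305  38  53  82 115 130 121  91  57  32  29  29  31  43  64  94 112 133 143 139 132 130 130 124 126 140 160 186 204 215 214 206 197 191 175 164 155 147 140 139 141
```

Request:
move_arm([
  {"turn": [0, 0, 0], "travel": [0.5, 0, 0], "claw": -1},
  {"turn": [0, 0, 0], "travel": [1, 0, 0], "claw": -1},
  {"turn": [0, 0, 0], "travel": [1, 0, 0], "claw": -1},
])

```text
t: 22.28
eef_pos: [514.0, -267.9, 136.4]
tool_rot: [2.143, 1.707, -0.598]
contact_force: [2.3, -4.0, 5.7]
gripper_width: 0.7
grasp_force: 3.1
```

Request:
move_arm([
  {"turn": [0, 0, 0], "travel": [0.5, 0, 0], "claw": -1},
  {"turn": [0, 0, 0], "travel": [1, 0, 0], "claw": -1},
  {"turn": [0, 0, 0], "travel": [1, 0, 0], "claw": -1},
])

```text
t: 22.53
eef_pos: [514.1, -267.4, 136.2]
tool_rot: [2.142, 1.707, -0.599]
contact_force: [0.4, -6.9, 7.7]
gripper_width: 0.9
grasp_force: 4.6
```

Request:
move_arm([
  {"turn": [0, 0, 0], "travel": [0.5, 0, 0], "claw": -1},
  {"turn": [0, 0, 0], "travel": [1, 0, 0], "claw": -1},
  {"turn": [0, 0, 0], "travel": [1, 0, 0], "claw": -1},
])

```text
t: 22.78
eef_pos: [514.2, -267.2, 136.1]
tool_rot: [2.142, 1.706, -0.6]
contact_force: [-1.3, -11.2, 9.1]
gripper_width: 0.8
grasp_force: 6.8
```

Request:
move_arm([
  {"turn": [0, 0, 0], "travel": [0.5, 0, 0], "claw": -1},
  {"turn": [0, 0, 0], "travel": [1, 0, 0], "claw": -1},
  {"turn": [0, 0, 0], "travel": [1, 0, 0], "claw": -1},
])

```text
t: 23.03
eef_pos: [514.3, -266.9, 136.0]
tool_rot: [2.141, 1.705, -0.601]
contact_force: [-1.3, -13.9, 12.4]
gripper_width: 0.5
grasp_force: 9.1
```

Request:
move_arm([
  {"turn": [0, 0, 0], "travel": [0.5, 0, 0], "claw": -1},
  {"turn": [0, 0, 0], "travel": [1, 0, 0], "claw": -1},
  {"turn": [0, 0, 0], "travel": [1, 0, 0], "claw": -1},
])

```text
t: 23.28
eef_pos: [514.4, -266.7, 135.8]
tool_rot: [2.141, 1.705, -0.602]
contact_force: [-2.2, -18.0, 13.8]
gripper_width: 0.4
grasp_force: 11.3
```

Request:
move_arm([
  {"turn": [0, 0, 0], "travel": [-5, 0, 0], "claw": -1},
  {"turn": [0, 0, 0], "travel": [-15, 0, 0], "claw": -1},
  {"turn": [0, 7, 0], "travel": [-35, 0, -10], "claw": -1},
  {"turn": [0, 14, 0], "travel": [-55, 0, -40], "claw": -1},
  {"turn": [0, 21, 0], "travel": [-80, 0, -60], "claw": -1},
  {"turn": [0, 28, 0], "travel": [-110, 0, -80], "claw": -1},
  {"turn": [0, 30.5, 0], "travel": [-145, 0, -90], "claw": -1},
  {"turn": [0, 30.5, 0], "travel": [-160, 0, -100], "claw": -1},
])

```text
t: 23.95
eef_pos: [494.6, -351.8, 306.1]
tool_rot: [2.452, 1.949, -0.003]
contact_force: [-0.3, -0.7, 0.0]
gripper_width: 0.3
grasp_force: 0.0
```

```bash
python3 - <<'E'
from h import *
np.set_printoptions(precision=1,suppress=True)
st()
a=ctrl.capture('scene');b=ctrl.capture('top');cv2.imwrite('pics/s11.png',a);cv2.imwrite('pics/t11.png',b)
for n in("lever_r","board"):
  for c in('scene','top'):
    for r in ctrl.trace(c,n):
      m=r["pixels"];ys,xs=np.nonzero(m);print(n,c,round(r["conf"],2),r["xy"],m.sum(),xs.min(),xs.max(),ys.min(),ys.max())
def asc(im,x0,x1,y0,y1):
    g=im.max(2)[y0:y1,x0:x1]
    print("cols",x0,x1);[print(y0+k,' '.join(f"{v:3d}" for v in r)) for k,r in enumerate(g)]
asc(b,376,394,256,270);asc(b,426,460,266,288);asc(a,348,372,280,304);asc(a,326,346,244,266)
E
```

```text
t 23.95 tcp [ 494.6 -351.8  306.1] yang -13.05 tilt [ 0. -0.] F [-0.3 -0.7  0. ] M [-0.1  0.1  0. ] w 0.3 g 0.0
lever_r scene 0.74 [360.1, 299.3] 159 354 365 288 314
lever_r scene 0.55 [333.8, 254.1] 94 329 340 253 266
lever_r top 0.45 [443.8, 279.5] 119 435 453 273 283
board scene 0.95 [346.1, 291.0] 651 334 356 266 311
board scene 0.56 [287.5, 169.2] 941 272 313 157 187
board top 0.88 [188.7, 181.0] 1868 169 212 139 223
board top 0.72 [410.5, 269.9] 352 385 434 263 278
cols 376 394
256  54  70  81  93 130 158 166 160 161 163 161 158 161 156 158 156 159 156
257  25  35  55  77 109 143 154 152 154 156 157 159 162 159 158 161 158 158
258  38  32  32  34  50  74  80  83  94 113 128 141 156 159 161 162 162 162
259  78  72  62  55  45  25  21  22  30  48  59  79 108 139 152 154 153 155
260  99 102  93  96  85  60  22  13  20  25  29  25  50  69  77  85  92 102
261 104 108  99 101  94  64  33  16  34  27  15  16  36  39  32  28  30  43
262 100 103 102  99  89  56  26  14  25  27  16  54  91 106  91  71  51  34
263 101 109 106  99  70  36  20  21  31  22  27  83 151 177 178 157 132 109
264
[... 7119 characters left out ...]
 166 198 225 232 225 191 133
258 178 179 188 188 168 146 128 118 105 112 137 171 196 217 228 233 237 233 216 169
259 174 162 163 168 163 156 145 135 128 141 178 214 229 232 235 236 237 236 231 204
260 174 155 158 174 182 185 173 157 144 151 189 221 233 235 237 237 236 237 236 224
261 176 154 164 188 212 209 198 179 163 155 175 216 231 236 237 237 237 236 237 232
262 173 157 165 198 219 221 208 193 177 161 165 196 221 231 235 236 237 237 238 236
263 171 155 171 202 222 224 210 195 188 171 156 169 200 222 232 237 238 238 239 237
264 172 157 172 205 222 225 206 184 182 171 150 151 179 213 227 234 237 238 238 238
265 172 157 173 198 219 218 194 171 165 165 152 149 166 201 222 233 236 238 238 237
```

Both knobs sit at the predicted home pixels, L at (384,262) and R at (440,277) in the top image. The arm is clear, so I'm handing in.

```bash
python3 -c "
from h import *
print(ctrl.close_job())"
```

```text
the job is handed in; nothing more can be done
None
```

The sensor board is in the test dock with the +y lever swung in first and then the -y lever; both stopped firmly, and the final images put both knobs at home within a pixel. I handed the job in at about 24 s, with the arm touching nothing.

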